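# Clamp the electrical tester in its sloping desk cradle

### The job

On this site-office desk, put the electrical tester away in its sloping cradle: first slide the cradle's end clamp fully open to its stop, then lay the tester flat in the cradle, long side down against the front lip, setting it down gently rather than letting it drop or topple in. Then slide the clamp back until the tester is held snugly between the clamp and the fixed end jaw, let go, and leave the other things on the desk where they are.

Things in the scene. Friction and masses are not known exactly. Their poses are not given: they have to be found in the camera images.
- cradle: Fixed grey cradle on a dark stand: a deck 120 x 320 mm sloping 30 degrees, low edge towards the robot; place and yaw (within 0.25 rad) vary. Origin: middle of the deck's top surface, 75 mm above the desk. z square to the deck (leans back to the robot), y level along the deck and the clamp's slide, x uphill. A tester against lip and end jaw has its centre at x 0, y -60, z 30 mm. Uphill side open.
- lip (a point): Middle of the inner face of the cradle's front lip, which is 20 mm high and runs the whole length of the deck's low edge: cradle x = -45, z = 10 mm. Axes as the cradle's.
- end_jaw (a point): Middle of the inner face of the fixed jaw at the deck's one end: cradle y = -140 mm, x = 0, z = 20 mm. The jaw is 40 mm high, 90 mm wide. Axes as the cradle's.
- clamp (a joint): Slide of the end clamp, in m: 0 fully open against its stop, growing towards the fixed end jaw (cradle -y), at most 0.100. The jaw face is at cradle y = 70 mm minus this; it bears on the seated tester at 0.050. At the start (0.065 to 0.095) it stands too far in for the tester to fit. Stiff (about 3 N), stays where left, pushes a loose tester along.
- clamp_grip (a point): Where to hold the clamp's upright black grip: a block 24 mm along cradle y, 34 mm along x, square to the deck, reaching 77 mm above it. The point is 58 mm above the deck, 3 mm uphill of its middle, 55 mm behind the jaw face. Axes as the cradle's. Under it lies an aluminium carriage, 18 mm high, 80 mm long.
- clamp_face (a point): Point on the clamp's jaw face that meets the tester, 22 mm above the deck at cradle x = 0. The jaw plate is 42 mm high and 10 mm thick. Axes as the cradle's.
- tester_mid (a point): Centre of the case of the loose electrical tester, a grey box with black ends: 160 mm along its y, 90 mm along x, 60 mm high (the point is 30 mm above its underside), about 0.6 kg. z is up out of its top. It stands on the desk, yaw within 0.5 rad. It may lie in the cradle either way round.
- tester_handle (a point): Centre of the bar of the tester's fixed black carrying handle, 62 mm above the case's centre: the bar lies along the tester's y, 96 mm long, 24 mm wide (x), 20 mm high, with 22 mm of free space under it; its posts stand 40 mm either side of the middle. Axes as the tester's.
- hard_hat: White hard hat, 242 mm across, 145 mm high, standing on the desk beyond the work; leave alone. Origin under its middle.
- mug: White mug, 82 mm across, 95 mm high; leave alone. Origin under its middle.
- mouse: Black computer mouse, 105 x 60 x 33 mm, to the right near the laptop; leave alone. Origin under its middle.
- tape_measure: Tape measure in a case 78 x 40 x 70 mm; leave alone. Origin under its middle.
Not all that is in view belongs to the job. What is shaped like the part that bears tester_mid but blue or turquoise is not meant.

How it is judged:
By the outcome, as a careful person would: the job done as asked, in the order asked, and still so for the second after the job is handed in, with the robot touching nothing.
It also fails if it takes over 69 s, if anything falls off the work surface, if the arm or the gripper's body presses on something with over 40 N, if the wrist force passes 120 N, or if a joint passes its speed limit or range.

### The arm

A 6-joint arm with a two-finger parallel gripper is mounted at the origin on the work surface. World frame = base frame: x ahead of the robot, y to its left, z up, the work surface at z = 0. Lengths are in m, angles in rad, forces in N, time in s.
With the tool pointing down it reaches from about 0.325 to 0.775 m from the base axis. Payload 9.3 kg.
Tool frame: the origin (TCP) lies midway between the tips of the shut fingers; the grasp point (between the pads) lies 19 mm behind it; z points along the fingers, x is the direction in which the jaws open and shut, and the axes are right-handed (so a half turn about z gives the same grasp; the last joint's range is limited). The gripper opens to 85 mm and grips with 20 to 120 N. Pads are 22 mm wide; open, the fingers measure 114 mm over their backs; the gripper's body (76 mm by 85 mm) begins 54 mm behind the grasp point. The pads swing forward as they close: fully open they stand 13 mm farther back than shut.
Start: joints at [-1.394, 0.259, 0.021, 1.334, 0, 1.418], TCP at [0.178, -0.52, 0.231] pointing down, gripper open.
Joint ranges: [-3.04, 3.04], [-0.91, 1.82], [-1.04, 1.36], [-1.92, 1.95], [-1.52, 1.45], [-3.14, 3.14]. Speed limits (rad/s): [2.22, 2.22, 2.79, 3.14, 3.14, 3.14].

### API

Orientations are given as a 3x3 rotation matrix whose columns are the frame's x, y, z axes.
In Python, from cell import get_state, capture, sign_off, spot_in gives the robot as it stands.
- The arm moves only by the tool jog_arm, never from a script. Its argument "commands" is a list that holds one entry, the list of rows, each a list of 4 numbers: the shift along the tool's x, y, z in mm, then the turn about the tool's z in rad. A call has 1 to 12 rows; each row shifts and turns the commanded pose from where the row before left it, along the tool's axes as they then stand; what a row does not reach is not made up. A row lasts 1/8 s, in which the tool goes at most 62.5 mm and 10.7 degrees, less where a joint would pass 70% of its speed; a pose out of reach is approached as far as the arm can. A call with a gripper value outside its range is refused whole. "grip" is the finger opening in mm, from 0 to 85.4, set as the call begins (left out, the last holds). The fingers move at their own pace and stop on an object; "newtons" is the grip in N (left out, the last holds). Time passes only in rows, so rows that do not move let the fingers close. It gives the time, the measured TCP pose, the force and the opening at its end, in the units of the state.
- get_state(): the state, without advancing time (a new reading comes with each control period).
- capture(name): name is "scene" or "top" or "wrist"; returns a dict with "img" (420x560x3 uint8, red, green, blue), "camera_matrix" (3x3 intrinsics, pixels), "R" (3x3) and "t" (3): a world point X has camera coordinates R X + t. Camera axes: x right, y down, z forward; pixel columns grow to the right and rows downward; lengths in m; the calibration is good to about 2 mm. The wrist camera is an equidistant fisheye: a pixel r from the principal point sees the ray r / f radians off the axis. A picture is of the moment at which its call begins. There is no depth.
- sign_off(): hands the job in, once; it reports no verdict.
Trained networks look in the newest picture that a camera, given by its name, has taken for a name from the list of things; names that differ only in an ending like _2 or _b are one class to them, and where a whole thing is asked for, a point or a joint stands for the part that bears it (a point fixed in the world has none). Each returns a list of dicts, best first, with "conf" (0 to 1); they miss things now and then, are a little off and sometimes report something else, mostly with a low value. They report only what shows in the picture. A call takes as long as a camera call. They do not tell look-alikes from the thing itself.
- spot_in(camera, target): "extent" ([centre column, centre row, width, height] in pixels, round what is visible of it).
The state is a dict: "t": time; "q": joint angles; "qd": joint speeds; "joint_torque": joint torques, N m; "tcp_pos": TCP position; "eef_rot": TCP orientation; "force": force on the tool from outside, world axes, zero at the start; "wrist_torque": the same for the moment, N m; "gripper_width": finger opening in m.
Only numpy, scipy, OpenCV 4.12 (cv2) and the standard library are available. Lean on these libraries where they do the work, as an engineer would, in place of code of your own. Each camera call takes 0.05 s, during which the arm holds its last target.

## Working session

There is one attempt and no reset: what is moved stays moved. The work goes in short steps, Python scripts to look and compute and a tool call to move; the robot and the scene stay as the last step left them, time stands still between calls to the robot, and variables do not carry over. Pictures are saved under pics/ and viewed, and the job is handed in when it is done.

Besides the shell and the picture viewer there is one more tool, called after "Emit:" by a JSON object that holds its "method" and its "body". jog_arm: Moves the arm, as the interface text tells. Its arguments: {"type":"object","properties":{"commands":{"type":"array","items":{"type":"array","items":{"type":"array","items":{"type":"number"}}}},"grip":{"type":"number"},"newtons":{"type":"number"}},"required":["commands"]}

```bash
ls; mkdir -p pics
python3 - <<'E'
from cell import *
import cv2,numpy as np
s=get_state();print(s['t'],s['q'],s['tcp_pos'],s['eef_rot'])
for c in ['scene','top','wrist']:
    d=capture(c);cv2.imwrite(f'pics/{c}0.png',cv2.cvtColor(d['img'],cv2.COLOR_RGB2BGR))
    np.savez(f'pics/{c}0.npz',**d)
    print(c,d['camera_matrix'].tolist(),d['R'].tolist(),d['t'].tolist())
    for n in ['cradle','clamp','clamp_grip','tester_mid','tester_handle','lip','end_jaw','hard_hat','mug','mouse','tape_measure']:
        print(n,[(np.round(x['extent']).tolist(),round(x['conf'],2)) for x in spot_in(c,n)[:4]])
E
```

```text
pics
0.0 [-1.39358435e+00  2.59217016e-01  2.07692844e-02  1.33371389e+00
 -1.83430235e-05  1.41821560e+00] [ 0.17806615 -0.52008053  0.23065565] [[ 3.23846743e-01 -9.46109518e-01 -2.58737673e-04]
 [-9.46108587e-01 -3.23846791e-01  1.34067764e-03]
 [-1.35221924e-03 -1.89380152e-04 -9.99999068e-01]]
scene [[484.8311837304208, 0.0, 280.5141741884724], [0.0, 484.8311837304208, 205.9886508451185], [0.0, 0.0, 1.0]] [[-0.15340713955302818, 0.9881414232121848, 0.006540433193266259], [0.6975517133081585, 0.11297698516642148, -0.7075717688570956], [-0.6999198931270713, -0.10398427070910303, -0.7066112188821271]] [0.17709306255513435, -0.29341851716253275, 1.8333506665376347]
cradle [([234.0, 198.0, 115.0, 38.0], 0.61), ([202.0, 264.0, 27.0, 27.0], 0.22)]
clamp []
clamp_grip [([241.0, 192.0, 30.0, 35.0], 0.67)]
tester_mid [([252.0, 166.0, 50.0, 39.0], 0.78), ([389.0, 185.0, 54.0, 49.0], 0.74), ([387.0, 231.0, 66.0, 43.0], 0.69)]
tester_handle [([252.0, 164.0, 49.0, 34.0], 0.91), ([389.0, 186.0, 56.0, 44.0], 0.82), ([233.0, 197.0, 112.0, 41.0], 0.67), ([386.0, 229.0, 67.0, 47.0], 0.66)]
lip [([
[... 1297 characters left out ...]
[([144.0, 134.0, 48.0, 36.0], 0.79)]
mouse [([438.0, 206.0, 24.0, 43.0], 0.7)]
tape_measure [([363.0, 139.0, 33.0, 24.0], 0.63)]
wrist [[325.19226210127806, 0.0, 279.36005044693417], [0.0, 325.19226210127806, 208.26196154411082], [0.0, 0.0, 1.0]] [[0.323728601817289, -0.9461499834172994, 3.52826877854598e-05], [-0.8964138185993584, -0.30669926332303027, 0.3199653539076198], [-0.3027243931194528, -0.10361356453937598, -0.9474292432967775]] [-0.5489666041629814, -0.042291220320046854, 0.38156801379980304]
cradle []
clamp []
clamp_grip []
tester_mid [([84.0, 32.0, 140.0, 62.0], 0.64)]
tester_handle [([84.0, 31.0, 139.0, 62.0], 0.97)]
lip []
end_jaw []
hard_hat []
mug []
mouse []
tape_measure []
```

View pics/scene0.png

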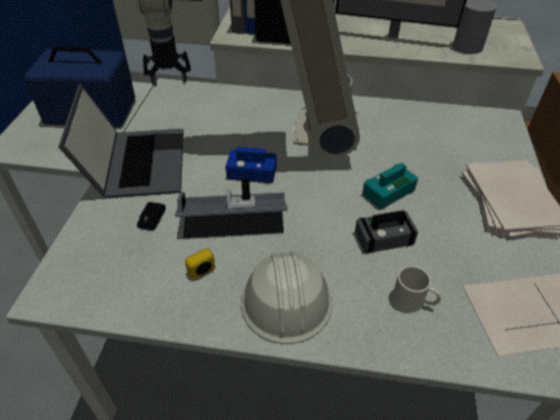

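View pics/top0.png

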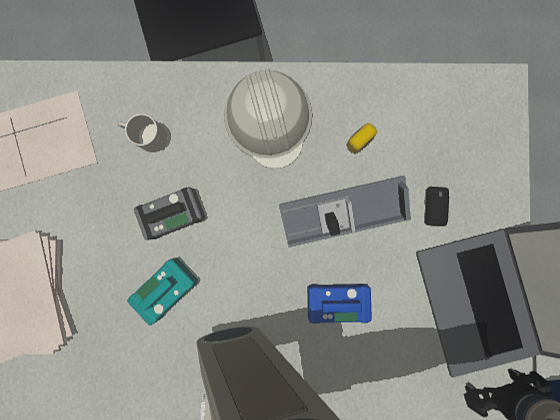

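View pics/wrist0.png

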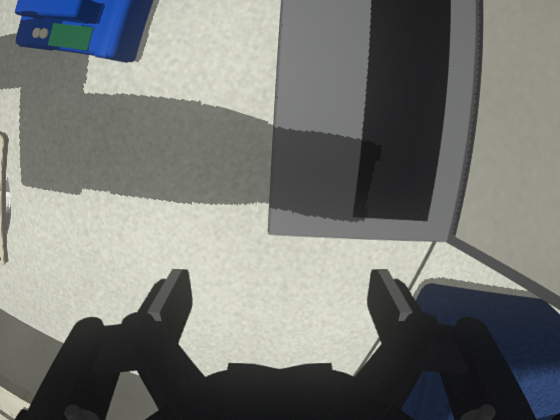

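Run:
```python
import cv2
a=cv2.imread('pics/top0.png')
cv2.imwrite('pics/top0_l.png',cv2.resize(a[160:350,110:240],None,fx=3,fy=3,interpolation=2))
cv2.imwrite('pics/top0_r.png',cv2.resize(a[160:340,260:450],None,fx=4,fy=4*.8,interpolation=2)[:, :])
```

```text
(no output)
```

View crops.

Candidates in the top view are the grey tester at (171,213), a turquoise look-alike at (163,291) and a blue one at (339,303). I choose the grey one. The cradle is at (345,211) with its clamp at (335,217), and the end jaw is at the right end, about (405,200).

View pics/top0_l.png

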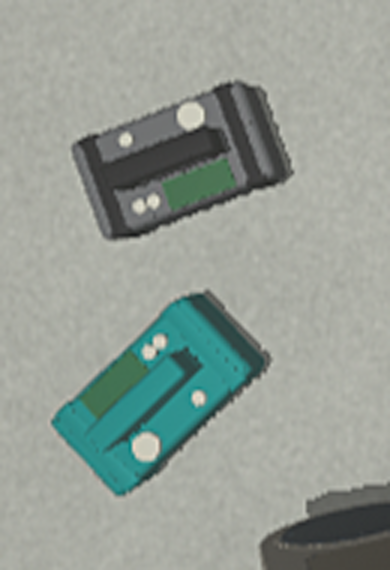

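View pics/top0_r.png

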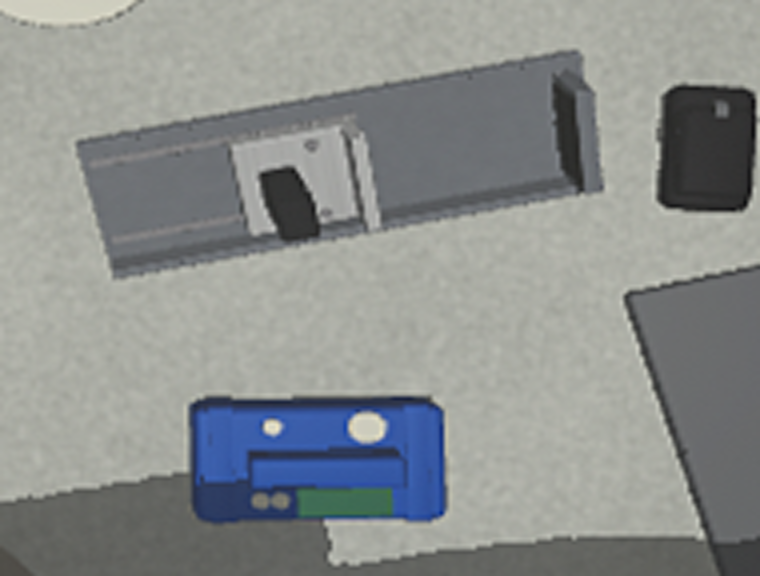

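The close crop confirms the grey case with black ends and a black handle at top-view (171,213). Next, rough poses from the top view.

```bash
cat > h.py <<'E'
import numpy as np, cv2
from scipy.optimize import least_squares
def proj(d,X,fish=False):
    K=d['camera_matrix'];R=np.array(d['R']);t=np.array(d['t'])
    p=np.atleast_2d(X)@R.T+t
    if fish:
        r=np.hypot(p[:,0],p[:,1]);th=np.arctan2(r,p[:,2]);s=th/np.maximum(r,1e-9)
        return np.c_[K[0][0]*p[:,0]*s+K[0][2],K[1][1]*p[:,1]*s+K[1][2]]
    return np.c_[K[0][0]*p[:,0]/p[:,2]+K[0][2],K[1][1]*p[:,1]/p[:,2]+K[1][2]]
def ray(d,uv,fish=False):
    K=d['camera_matrix'];R=np.array(d['R']);t=np.array(d['t'])
    x=(uv[0]-K[0][2])/K[0][0];y=(uv[1]-K[1][2])/K[1][1]
    if fish:
        th=np.hypot(x,y);v=np.array([np.sin(th)*x/th,np.sin(th)*y/th,np.cos(th)])
    else: v=np.array([x,y,1.])
    return -R.T@t, R.T@v
def atz(d,uv,z,fish=False):
    o,v=ray(d,uv,fish);return o+v*(z-o[2])/v[2]
c30,s30=np.cos(np.pi/6),np.sin(np.pi/6)
def Rz(a):
    c,s=np.cos(a),np.sin(a);return np.array([[c,-s,0],[s,c,0],[0,0,1.]])
RT=np.array([[c30,0,-s30],[0,1,0],[s30,0,c30]])  # x uphill, z leans back to robot
def crad(p,X): # p=x,y,yaw ; X cradle metres
    return np.atleast_2d(X)@(Rz(p[2])@RT).T+[p[0],p[1],.075]
def box(p,X,z0=.03):
    return np.atleast_2d(X)@Rz(p[2]).T+[p[0],p[1],z0]
E
python3 - <<'E'
from h import *
d=dict(np.load('pics/top0.npz'))
s=dict(np.load('pics/scene0.npz'))
X=np.array([[60,160,0],[60,-160,0],[-60,160,20],[-60,-160,20]])/1e3
uv=np.array([[279.5,204.7],[405,176.2],[288.5,246.9],[410.7,219.4]])
r=least_squares(lambda p:(proj(d,crad(p,X))-uv).ravel(),[.5,-.15,0.2])
print(r.x,r.fun.reshape(-1,2).round(1))
a=atz(d,(145,218.3),.102);b=atz(d,(184,206.7),.102);print(a,b,(a+b)/2,np.arctan2(*( (b-a)[:2]))*180/np.pi)
p=r.x
# clamp jaw top face
for q in np.arange(.06,.1,.005):
    print(q,proj(d,crad(p,[[ .045,.07-q,.042],[-.045,.07-q,.042],[0.003,.125-q,.077]])).round(1).tolist())
np.save('crad0.npy',p)
E
```

```text
[ 0.53530371 -0.24470553  0.23440521] [[-1.  -1.1]
 [ 0.3 -1.3]
 [ 0.2  1.3]
 [ 0.5  1.1]]
[0.50847789 0.25310915 0.102     ] [0.53838682 0.15697612 0.102     ] [0.52343235 0.20504264 0.102     ] 162.71802401902096
0.06 [[342.6, 202.8], [347.4, 234.5], [325.5, 229.9]]
0.065 [[344.6, 202.3], [349.3, 234.1], [327.6, 229.4]]
0.07 [[346.7, 201.9], [351.3, 233.7], [329.7, 228.9]]
0.07500000000000001 [[348.7, 201.4], [353.3, 233.2], [331.7, 228.5]]
0.08000000000000002 [[350.7, 201.0], [355.2, 232.8], [333.8, 228.0]]
0.08500000000000002 [[352.8, 200.5], [357.2, 232.3], [335.9, 227.5]]
0.09000000000000002 [[354.8, 200.0], [359.1, 231.9], [337.9, 227.1]]
0.09500000000000003 [[356.9, 199.6], [361.1, 231.4], [340.0, 226.6]]
0.10000000000000003 [[358.9, 199.1], [363.1, 231.0], [342.1, 226.1]]
```

```bash
cat >> h.py <<'E'
def plan(target,yawx,st,wid=None):
    """tool-frame shift mm and turn to get TCP to target with tool x at world angle yawx"""
    R=np.array(st['eef_rot']);e=R.T@(np.array(target)-st['tcp_pos'])*1e3
    a=np.arctan2(R[1,0],R[0,0]);dt=-(yawx-a);dt=(dt+np.pi/2)%np.pi-np.pi/2
    return e.round(1),round(dt,3)
E
python3 - <<'E'
from h import *
from cell import *
st=get_state();p=np.load('crad0.npy')
g=crad(p,[[.003,.045,.058]])[0];print('grip',g,np.hypot(*g[:2]))
w=dict(np.load('pics/wrist0.npz'));c=-w['R'].T@w['t'];print('cam in tool',np.array(st['eef_rot']).T@(c-st['tcp_pos']),'axis',np.array(st['eef_rot']).T@w['R'][2])
print(plan(g+[0,0,.17],p[2]-np.pi/2,st))
E
```

```text
grip [ 0.4991719  -0.20706839  0.12672947] 0.5404164205061659
cam in tool [-0.00105611 -0.08198203 -0.14376492] axis [-3.74395862e-05  3.19924184e-01  9.47443146e-01]
(array([-192.5, -405.2,  -65.5]), np.float64(0.095))
```

Emit:
{"method": "jog_arm", "body": {"commands": [[[0,0,-40,0],[-19,-40,-26,0.01],[-19,-41,0,0.01],[-19,-41,0,0.01],[-20,-41,0,0.01],[-20,-41,0,0.01],[-20,-41,0,0.01],[-20,-41,0,0.01],[-20,-41,0,0.01],[-20,-41,0,0.01],[-16,-38,0,0.015],[0,0,0,0]]], "grip": 85}}

```text
t: 3.3
tcp_pos: [0.5149, -0.2194, 0.2967]
eef_rot: [[0.226, -0.974, -0.0], [-0.974, -0.226, 0.001], [-0.001, 0.0, -1.0]]
force: [1.0, -0.5, -0.3]
gripper_width: 0.0848
```

```bash
cat > snap.py <<'E'
import sys
from h import *
from cell import *
c,n=sys.argv[1:3]
d=capture(c);np.savez(f'pics/{n}.npz',**d);cv2.imwrite(f'pics/{n}.png',cv2.cvtColor(d['img'],cv2.COLOR_RGB2BGR))
st=get_state();print(st['t'],st['tcp_pos'],st['force'],st['gripper_width'])
E
python3 snap.py wrist w1; python3 -c "
import cv2;a=cv2.imread('pics/w1.png');cv2.imwrite('pics/w1b.png',cv2.resize(a,(800,600),interpolation=2))"
```

```text
3.35 [ 0.51396485 -0.22027932  0.29690186] [-0.26045344 -0.34172141 -0.6198422 ] 0.08524994848689478
```

View pics/w1b.png

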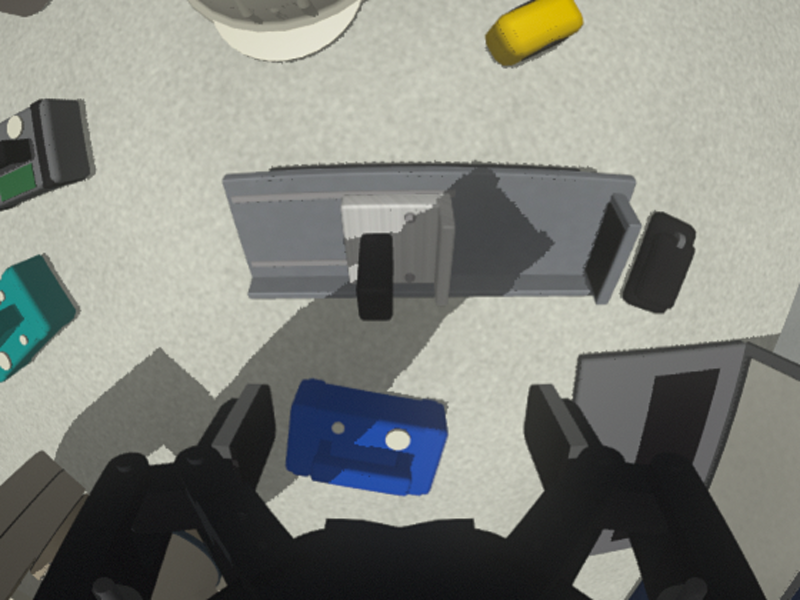

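```bash
cat > fit.py <<'E'
from h import *
d=dict(np.load('pics/w1.npz'))
X=np.array([[60,160,0],[60,-160,0],[-60,160,20]])/1e3
uv=np.array([[224,176],[635,178],[249,298]])/1.42857
r=least_squares(lambda p:(proj(d,crad(p,X),True)-uv).ravel(),[.5,-.15,0.2])
p=r.x;print(p,r.fun.reshape(-1,2).round(1))
q=.08
im=cv2.resize(cv2.imread('pics/w1.png')[100:230,140:500],None,fx=2.2,fy=2.2,interpolation=2)
def line(pts,col):
    n=np.concatenate([np.linspace(a,b,12) for a,b in zip(pts,pts[1:])])
    u=(proj(d,crad(p,n/1e3),True)-[140,100]+.5)*2.2
    cv2.polylines(im,[np.round(u).astype(int)],False,col,1,cv2.LINE_AA)
A=np.array
line(A([[60,160,0],[60,-160,0],[-60,-160,0],[-60,160,0],[60,160,0]]),(0,0,255))
line(A([[-45,160,20],[-45,-160,20],[-60,-160,20],[-60,160,20],[-45,160,20]]),(0,255,0))
line(A([[45,-140,40],[-45,-140,40],[-45,-140,0],[45,-140,0],[45,-140,40]]),(255,0,255))
Q=q*1e3
line(A([[45,70-Q,42],[-45,70-Q,42],[-45,80-Q,42],[45,80-Q,42],[45,70-Q,42]]),(0,255,255))
for x0 in [0]:
  line(A([[17+x0,113-Q,77],[-17+x0,113-Q,77],[-17+x0,137-Q,77],[17+x0,137-Q,77],[17+x0,113-Q,77]]),(255,255,0))
cv2.imwrite('pics/w1fit.png',im)
np.save('crad1.npy',p)
E
python3 fit.py
```

```text
[ 0.53474385 -0.24093595  0.23088873] [[-2.1 -1. ]
 [ 1.7  0.3]
 [ 0.5  1.2]]
```

View pics/w1fit.png

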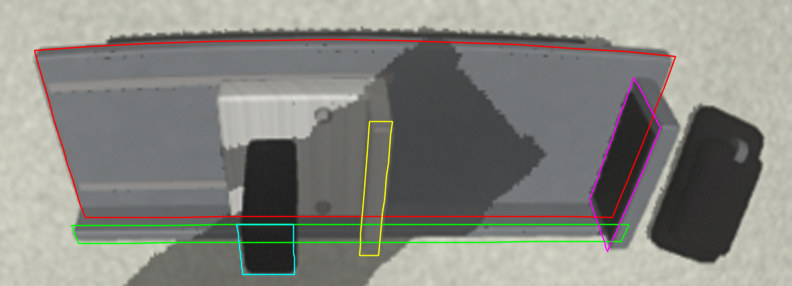

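```bash
cat > pl.py <<'E'
import sys
from h import *
from cell import *
st=get_state();p=np.array([.535,-.242,.232]);q=.08
g=crad(p,[[.003,.125-q,.058]])[0]-[0,0,.019]
print(g,plan(g,p[2]-np.pi/2,st))
E
python3 pl.py
```

```text
[ 0.49895883 -0.20427606  0.10772947] (array([-18.9,  10.9, 189.2]), np.float64(-0.005))
```

Emit:
{"method": "jog_arm", "body": {"commands": [[[-10,6,10,-0.005],[-8,5,30,0],[0,0,40,0],[0,0,40,0],[0,0,30,0],[0,0,20,0],[0,0,10,0],[0,0,9,0],[0,0,0,0]]], "grip": 50}}

```text
t: 4.47
tcp_pos: [0.4983, -0.2062, 0.1082]
eef_rot: [[0.227, -0.974, -0.0], [-0.974, -0.227, 0.0], [-0.0, 0.0, -1.0]]
force: [-0.2, -0.4, 0.6]
gripper_width: 0.0501
```

Emit:
{"method": "jog_arm", "body": {"commands": [[[0,0,0,0],[0,0,0,0],[0,0,0,0],[0,0,0,0],[0,0,0,0],[0,0,0,0]]], "grip": 15, "newtons": 40}}

```text
t: 5.22
tcp_pos: [0.4988, -0.2062, 0.109]
eef_rot: [[0.228, -0.974, 0.001], [-0.974, -0.228, -0.001], [0.001, -0.001, -1.0]]
force: [-1.5, -0.6, 4.3]
gripper_width: 0.0233
```

```bash
python3 snap.py wrist w2; python3 pl.py
```

```text
5.275 [ 0.49884766 -0.20621145  0.10898947] [-0.63793064  1.12632984  6.01702613] 0.023720677846569983
[ 0.49895883 -0.20427606  0.10772947] (array([-1.9, -0.5,  1.3]), np.float64(-0.002))
```

View pics/w2.png

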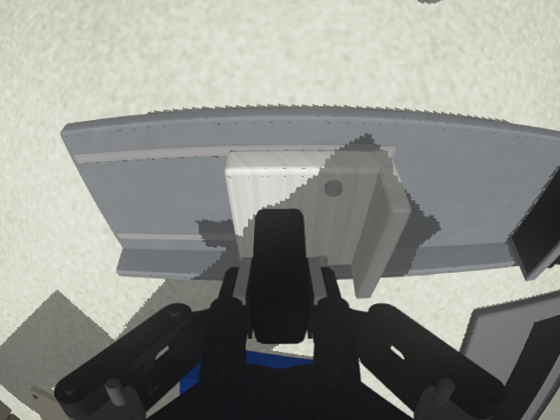

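The view shows the black grip held between the pads at (280,270), opening 24 mm. Now I slide the clamp open, along tool -x.

Emit:
{"method": "jog_arm", "body": {"commands": [[[-6,0,0,0],[-10,0,0,0],[-10,0,0,0],[-10,0,0,0],[-10,0,0,0],[-10,0,0,0],[-8,0,0,0],[-4,0,0,0],[0,0,0,0]]]}}

```text
t: 6.4
tcp_pos: [0.4828, -0.1398, 0.109]
eef_rot: [[0.228, -0.974, 0.0], [-0.974, -0.228, -0.001], [0.001, 0.0, -1.0]]
force: [-4.2, -0.2, 9.1]
gripper_width: 0.0236
```

Emit:
{"method": "jog_arm", "body": {"commands": [[[-3,0,0,0],[-3,0,0,0],[-3,0,0,0],[0,0,0,0]]]}}

```text
t: 6.9
tcp_pos: [0.4808, -0.1314, 0.109]
eef_rot: [[0.228, -0.974, 0.0], [-0.974, -0.228, -0.001], [0.001, 0.0, -1.0]]
force: [-4.6, -2.3, 7.8]
gripper_width: 0.0239
```

```bash
python3 pl.py;python3 snap.py wrist w3
```

```text
[ 0.49895883 -0.20427606  0.10772947] (array([75.1, -1.1,  1.3]), np.float64(-0.002))
6.95 [ 0.4807666  -0.1314315   0.10897748] [-4.69887443 -2.37159659  6.91070217] 0.02340042042708642
```

View pics/w3.png

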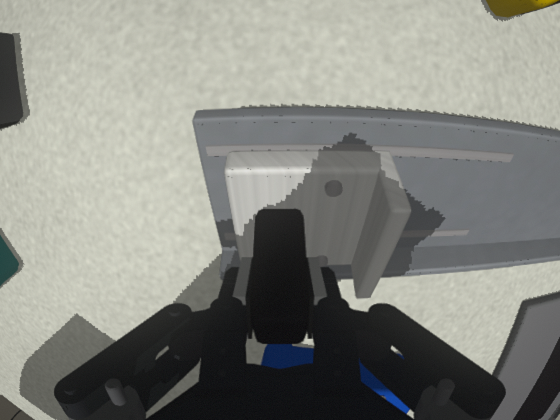

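Emit:
{"method": "jog_arm", "body": {"commands": [[[-2,0,0,0],[-2,0,0,0],[0,0,0,0]]]}}

```text
t: 7.32
tcp_pos: [0.4799, -0.1276, 0.109]
eef_rot: [[0.228, -0.974, 0.0], [-0.974, -0.228, -0.002], [0.001, 0.0, -1.0]]
force: [-4.7, -3.7, 7.0]
gripper_width: 0.0235
```

Emit:
{"method": "jog_arm", "body": {"commands": [[[-2,0,0,0],[-2,0,0,0],[0,0,0,0]]]}}

```text
t: 7.7
tcp_pos: [0.4796, -0.1263, 0.109]
eef_rot: [[0.226, -0.974, 0.001], [-0.974, -0.226, -0.006], [0.006, 0.001, -1.0]]
force: [-3.3, -17.5, 1.7]
gripper_width: 0.0235
```

Emit:
{"method": "jog_arm", "body": {"commands": [[[1.5,0,0,0],[0,0,0,0]]]}}

```text
t: 7.95
tcp_pos: [0.4795, -0.1264, 0.109]
eef_rot: [[0.227, -0.974, 0.0], [-0.974, -0.227, -0.003], [0.003, 0.0, -1.0]]
force: [-3.3, -9.7, 5.4]
gripper_width: 0.024
```

Emit:
{"method": "jog_arm", "body": {"commands": [[[0,0,0,0],[0,0,0,0],[0,0,0,0],[0,0,-20,0],[0,0,-40,0],[0,0,-50,0],[0,0,-50,0],[0,0,-40,0],[0,0,-20,0]]], "grip": 50}}

```text
t: 9.07
tcp_pos: [0.4798, -0.1247, 0.3305]
eef_rot: [[0.228, -0.974, 0.003], [-0.974, -0.228, -0.001], [0.002, -0.002, -1.0]]
force: [-0.1, 1.0, 0.0]
gripper_width: 0.0502
```

```bash
python3 snap.py wrist w4
python3 - <<'E'
from h import *
from cell import *
st=get_state();print(st['q'])
R=st['eef_rot'];print(np.arctan2(R[1,0],R[0,0]))
print(plan([.523,.205,.33],.302,st))
E
```

```text
9.125 [ 0.48012568 -0.12483316  0.33204971] [-1.24466663 -0.01183365  0.80406929] 0.05006827426234343
[-4.23773960e-01  1.51795571e-01  1.35905565e-01  1.55020582e+00
  1.30628395e-04  2.48778258e+00]
-1.3407651537860883
(array([-311.4, -116.9,    1.6]), np.float64(1.499))
```

View pics/w4.png

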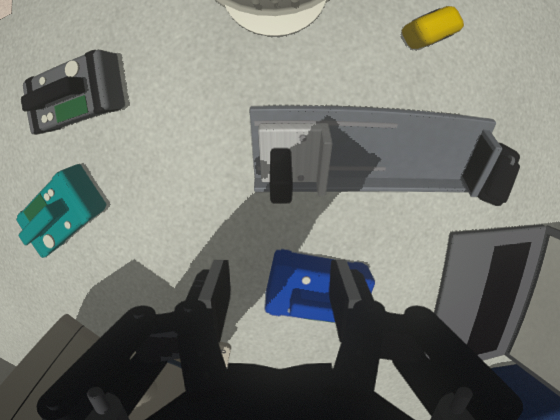

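Emit:
{"method": "jog_arm", "body": {"commands": [[[-20,-8,0,0],[-40,-15,0,0],[-50,-19,0,0],[-50,-19,0,0],[-50,-19,0,0],[-50,-19,0,0],[-36,-13,16,0],[-15,-5,16,0]]]}}

```text
t: 10.12
tcp_pos: [0.5224, 0.2067, 0.2947]
eef_rot: [[0.23, -0.973, -0.001], [-0.973, -0.23, -0.0], [-0.0, 0.001, -1.0]]
force: [0.4, -0.1, -0.5]
gripper_width: 0.05
```

Emit:
{"method": "jog_arm", "body": {"commands": [[[0,0,0,-0.143],[0,0,0,-0.18],[0,0,0,-0.18],[0,0,0,-0.18],[0,0,0,-0.18],[0,0,0,-0.18],[0,0,0,-0.18],[0,0,0,-0.18],[0,0,0,-0.14],[0,0,0,-0.1],[0,0,0,0]]]}}

```text
t: 11.5
tcp_pos: [0.5225, 0.2041, 0.2956]
eef_rot: [[0.955, 0.296, -0.001], [0.296, -0.955, -0.0], [-0.001, 0.0, -1.0]]
force: [-0.1, 0.2, 0.1]
gripper_width: 0.0499
```

```bash
python3 snap.py wrist w5
python3 - <<'E'
from h import *
from cell import *
st=get_state();print(st['q'],plan([.523,.205,.33],.302,st))
im=cv2.imread('pics/w5.png');cv2.imwrite('pics/w5b.png',cv2.resize(im,(800,600),interpolation=2))
E
```

```text
11.55 [0.52249611 0.20420538 0.29572633] [ 0.39787226  0.46642555 -0.08877779] 0.04986860541505886
[ 2.23032823e-01  2.69439283e-01  1.98560803e-01  1.50064540e+00
 -7.67244678e-05  1.49465489e+00] (array([  0.7,  -0.6, -34.3]), np.float64(-0.003))
```

View pics/w5b.png

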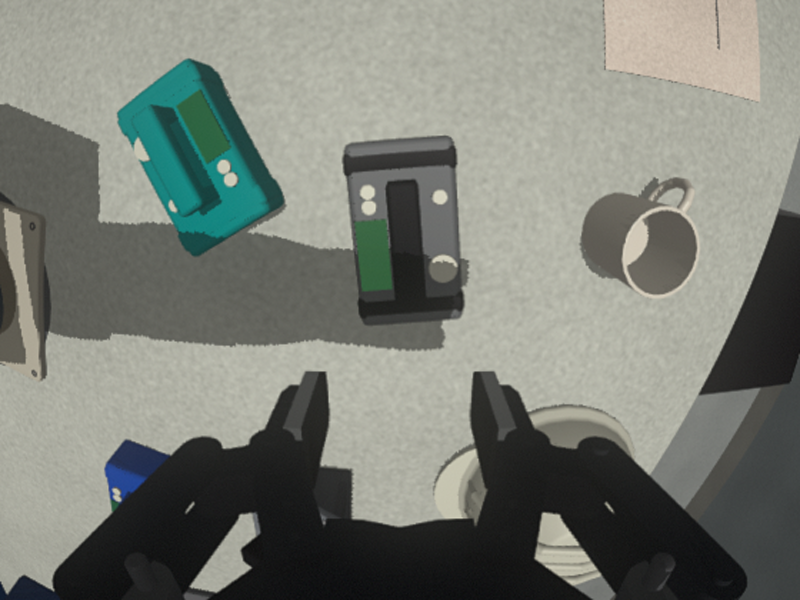

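The grey tester is at (405,230) in the enlarged view, with its bar running from (402,181) to (410,310). The mug is well to the right at (650,245).

Run:
```python
from h import *
d=dict(np.load('pics/w5.npz'))
im=cv2.imread('pics/w5.png');cv2.imwrite('pics/w5c.png',cv2.resize(im[85:235,225:345],None,fx=4,fy=4,interpolation=2))
f=lambda u,z:atz(d,np.array(u)/1.42857,z,True)
a=f((402.5,181),.102);b=f((410.5,310),.102)
print(a,b,(a+b)/2,np.linalg.norm(a-b),np.arctan2(-(a-b)[0],(a-b)[1]))
# overlay
m=(a+b)/2;th=np.arctan2(-(a-b)[0],(a-b)[1])
X=np.array([[sx*.045,sy*.08,z] for z in(-.03,.03) for sx in(-1,1) for sy in(-1,1)])
print((proj(d,box([m[0],m[1],th],X),True)*1.42857).round().tolist())
```

```text
[0.50709041 0.26006767 0.102     ] [0.54244145 0.16752463 0.102     ] [0.52476593 0.21379615 0.102     ] 0.09906518103286494 0.36488974795804946
[[365.0, 306.0], [351.0, 144.0], [455.0, 301.0], [448.0, 138.0], [361.0, 329.0], [344.0, 144.0], [462.0, 323.0], [456.0, 137.0]]
```

View pics/w5c.png

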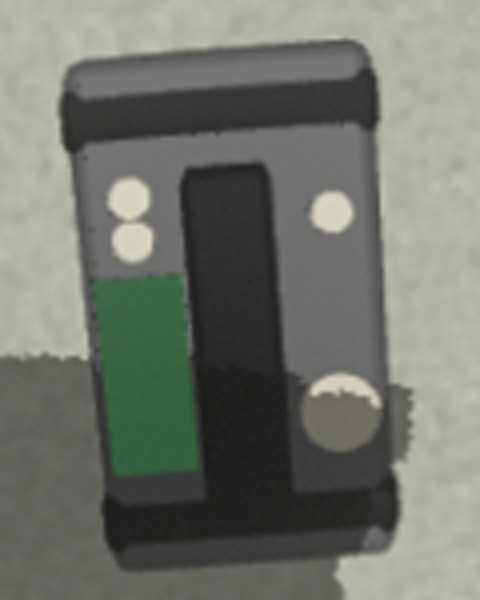

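Run:
```python
from h import *
from cell import *
st=get_state();print(plan([.5242,.2152,.079],.36,st))
```

```text
(array([  5. , -10. , 216.7]), np.float64(-0.061))
```

Emit:
{"method": "jog_arm", "body": {"commands": [[[5,-10,20,0],[0,0,40,-0.03],[0,0,50,-0.031],[0,0,40,0],[0,0,30,0],[0,0,20,0],[0,0,10,0],[0,0,6,0],[0,0,0,0]]]}}

```text
t: 12.68
tcp_pos: [0.5245, 0.2157, 0.0805]
eef_rot: [[0.935, 0.355, 0.0], [0.355, -0.935, 0.0], [0.0, 0.0, -1.0]]
force: [0.7, 0.0, 0.3]
gripper_width: 0.05
```

```bash
python3 snap.py wrist w6
python3 - <<'E'
from h import *
from cell import *
st=get_state();print(plan([.5242,.2152,.079],.36,st))
E
```

```text
12.725 [0.52469282 0.21579552 0.0808295 ] [-0.26001314  0.18925878 -0.50904041] 0.05022765326762135
(array([-0.7,  0.4,  1.8]), np.float64(0.003))
```

View pics/w6.png

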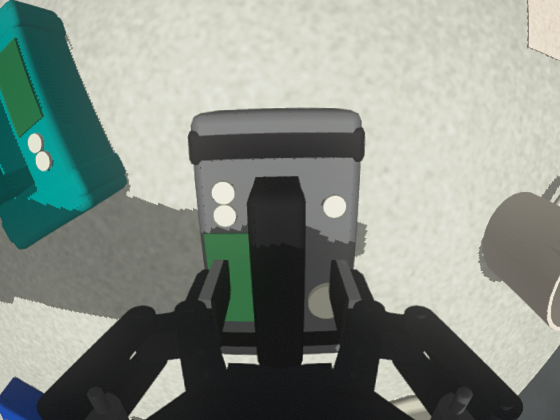

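The bar is centred between the pads. Closing.

Emit:
{"method": "jog_arm", "body": {"commands": [[[0,0,0,0],[0,0,0,0],[0,0,0,0],[0,0,0,0],[0,0,0,0]]], "grip": 15, "newtons": 60}}

```text
t: 13.35
tcp_pos: [0.5247, 0.2159, 0.0809]
eef_rot: [[0.935, 0.355, 0.001], [0.355, -0.935, 0.0], [0.001, 0.0, -1.0]]
force: [-1.5, -0.3, 5.2]
gripper_width: 0.0231
```

Emit:
{"method": "jog_arm", "body": {"commands": [[[0,0,-5,0],[0,0,-10,0],[0,0,-20,0],[0,0,-40,0],[0,0,-50,0],[0,0,-50,0],[0,0,-25,0],[0,0,0,0]]]}}

```text
t: 14.35
tcp_pos: [0.5249, 0.2159, 0.2821]
eef_rot: [[0.935, 0.355, 0.003], [0.355, -0.935, 0.001], [0.003, 0.0, -1.0]]
force: [0.9, -0.2, -6.1]
gripper_width: 0.0225
```

```bash
python3 snap.py wrist w7
```

```text
14.4 [0.52439706 0.21575046 0.28023037] [-0.30131857  0.97098043 -5.53786471] 0.02268734257029867
```

View pics/w7.png

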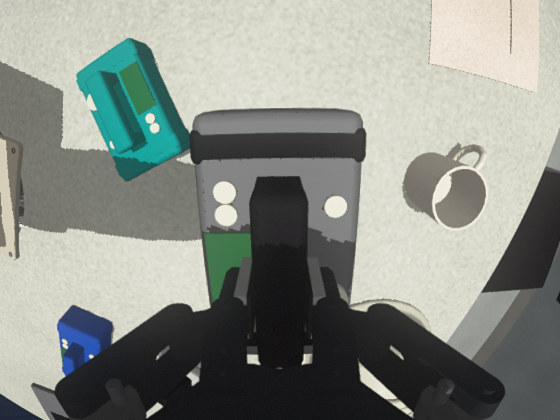

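```bash
cat > pl2.py <<'E'
import sys
from h import *
from cell import *
st=get_state();p=np.array([.535,-.242,.232])
def tcp(phi,xp,y=-54,off=11):
    c,s=np.cos(np.radians(phi)),np.sin(np.radians(phi))
    b=[xp-45*c+92*s,y,45*s+92*c]
    return crad(p,np.array(b)/1e3)[0]-[0,0,off/1e3]
if __name__=='__main__':
    for phi in [30,25,20,15,10,5,0]:
        t=tcp(phi,50);th=np.radians(30-phi);print(phi,t.round(4),'W',round(24*np.cos(th)+20*np.sin(th),1),np.hypot(*t[:2]))
    t=tcp(30,50)+[0,0,float(sys.argv[1])]
    print(t,st['tcp_pos'],plan(t,p[2],st))
E
python3 pl2.py 0.09
python3 - <<'E'
from h import *
from cell import *
d=dict(np.load('pics/w7.npz'));st=get_state();R=np.array(st['eef_rot'])
# tester in tool frame: tester x= tool x, y=-tool y, z=-tool z ; centre = bar - 62
for y0 in (-2,0,2):
    X=[]
    for (x,y,z) in [(-45,80,30),(45,80,30),(0,48,72),(-12,48,72),(12,48,72),(-45,-80,30),(45,-80,30)]:
        X.append(st['tcp_pos']+R@(np.array([x,-(y+y0),-(z-62+11)])/1e3))
    print(y0,proj(d,np.array(X),True).round(1).tolist())
im=cv2.imread('pics/w7.png');cv2.imwrite('pics/w7c.png',cv2.resize(im[95:245,180:380],None,fx=4,fy=4,interpolation=2))
E
```

```text
30 [ 0.5458 -0.2949  0.181 ] W 24.0 0.6203618230666444
25 [ 0.5381 -0.2967  0.1767] W 25.7 0.6145232666157107
20 [ 0.5309 -0.2985  0.1718] W 27.1 0.6090256873672631
15 [ 0.5241 -0.3001  0.1662] W 28.4 0.6039049014808623
10 [ 0.5178 -0.3016  0.1601] W 29.4 0.5991930791272663
5 [ 0.512  -0.3029  0.1534] W 30.2 0.5949187218728155
0 [ 0.5069 -0.3041  0.1462] W 30.8 0.5911067038223004
[ 0.5457627  -0.29494384  0.271     ] [0.52439706 0.21575046 0.28023037] (array([-161.4,  485. ,    9.2]), np.float64(0.131))
-2 [[192.0, 115.2], [365.9, 115.1], [279.3, 197.3], [249.4, 197.4], [309.2, 197.3], [215.4, 354.7], [342.8, 354.4]]
0 [[191.9, 111.4], [366.0, 111.3], [279.3, 192.5], [249.3, 192.6], [309.4, 192.5], [215.1, 352.8], [343.1, 352.4]]
2 [[191.8, 107.6], [366.2, 107.5], [279.3, 187.7], [249.2, 187.8], [309.5, 187.7], [214.8, 350.8], [343.5, 350.5]]
```

View pics/w7c.png

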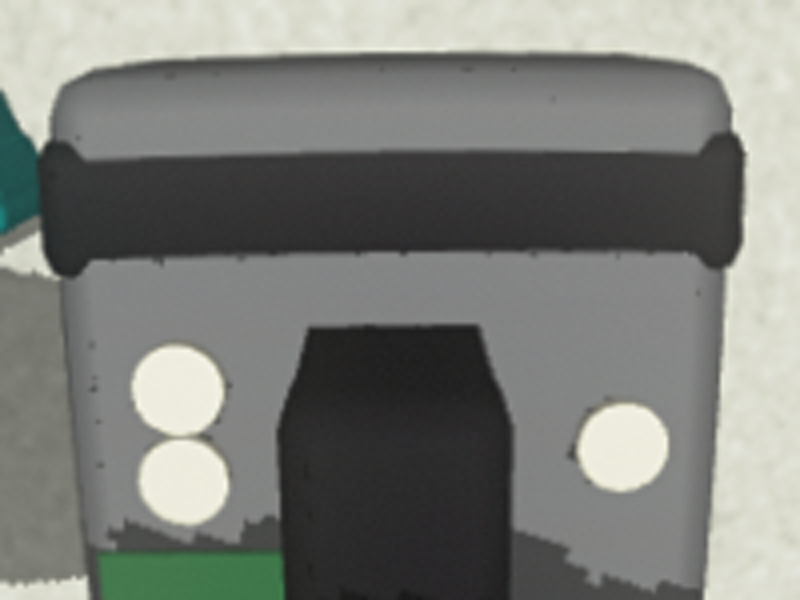

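Emit:
{"method": "jog_arm", "body": {"commands": [[[-3,10,0,0],[-7,21,0,0],[-10,30,0,0],[-14,42,0,0],[-14,42,0,0],[-14,42,0,0],[-14,42,0,0],[-14,42,0,0],[-14,42,0,0],[-14,42,0,0],[-14,42,0,0],[-12,36,0,0]]]}}

```text
t: 15.9
tcp_pos: [0.5426, -0.2422, 0.2786]
eef_rot: [[0.935, 0.354, -0.002], [0.354, -0.935, 0.001], [-0.002, -0.002, -1.0]]
force: [-0.5, 0.4, -5.2]
gripper_width: 0.0227
```

Emit:
{"method": "jog_arm", "body": {"commands": [[[-9,27,0,0],[-5,15,0,0],[-3,10,0,0],[0,0,0,0.04],[0,0,0,0.05],[0,0,0,0.04],[0,0,0,0],[0,0,0,0]]]}}

```text
t: 16.9
tcp_pos: [0.5461, -0.2944, 0.2803]
eef_rot: [[0.973, 0.232, -0.0], [0.232, -0.973, 0.0], [0.0, -0.0, -1.0]]
force: [-0.6, -0.5, -5.1]
gripper_width: 0.0226
```

```bash
python3 snap.py wrist w8;python3 snap.py top t8;python3 snap.py scene s8; python3 pl2.py .09|tail -1; python3 -c "
import cv2
a=cv2.imread('pics/t8.png');cv2.imwrite('pics/t8c.png',cv2.resize(a[140:270,240:460],None,fx=3.5,fy=3.5,interpolation=2))"
```

```text
16.95 [ 0.54612336 -0.29446363  0.28024233] [-0.12159874 -0.22367921 -5.95393013] 0.022729862985303016
17.0 [ 0.54613264 -0.29457946  0.2802925 ] [ 0.4944184   0.28731523 -5.52396201] 0.02290989055019007
17.05 [ 0.54612553 -0.29465541  0.28028435] [-0.1682012  -0.72731925 -5.28628829] 0.02288372974413255
[ 0.5457627  -0.29494384  0.271     ] [ 0.54612553 -0.29465541  0.28028435] (array([-0.4,  0.2,  9.3]), np.float64(0.002))
```

View pics/w8.png

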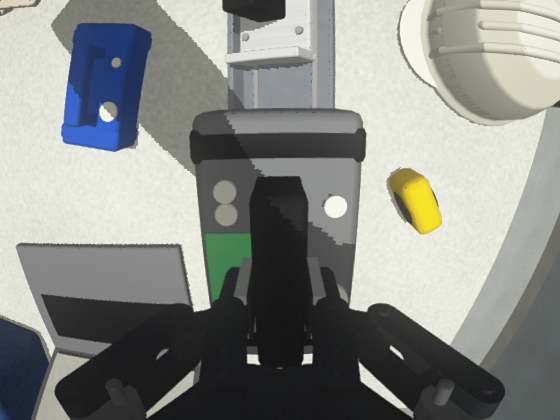

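View pics/t8c.png

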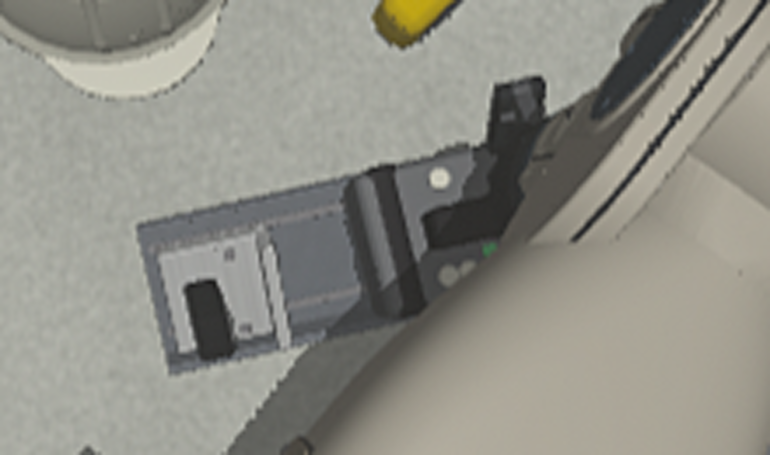

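Emit:
{"method": "jog_arm", "body": {"commands": [[[0,0,10,0],[0,0,20,0],[0,0,20,0],[0,0,18,0],[0,0,10,0],[0,0,6,0],[0,0,4,0],[0,0,0,0],[0,0,0,0]]]}}

```text
t: 18.18
tcp_pos: [0.5463, -0.2949, 0.1928]
eef_rot: [[0.973, 0.231, 0.001], [0.231, -0.973, -0.0], [0.001, 0.001, -1.0]]
force: [-0.3, -0.5, -5.5]
gripper_width: 0.023
```

```bash
python3 snap.py wrist w9;python3 snap.py scene s9; python3 -c "
import cv2
a=cv2.imread('pics/s9.png');cv2.imwrite('pics/s9c.png',cv2.resize(a[120:260,150:330],None,fx=4,fy=4,interpolation=2))"
```

```text
18.225 [ 0.54625772 -0.29490646  0.19271885] [ 0.37619638  0.53743534 -5.21841329] 0.022564742719132124
18.275 [ 0.54623514 -0.29492373  0.1926882 ] [-1.18811506  0.25786491 -5.70068943] 0.022950249723506733
```

View pics/w9.png

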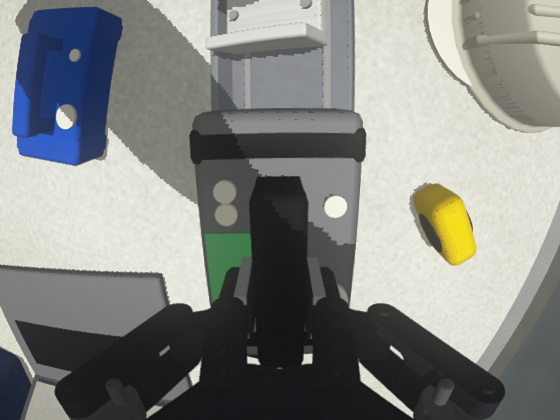

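View pics/s9c.png

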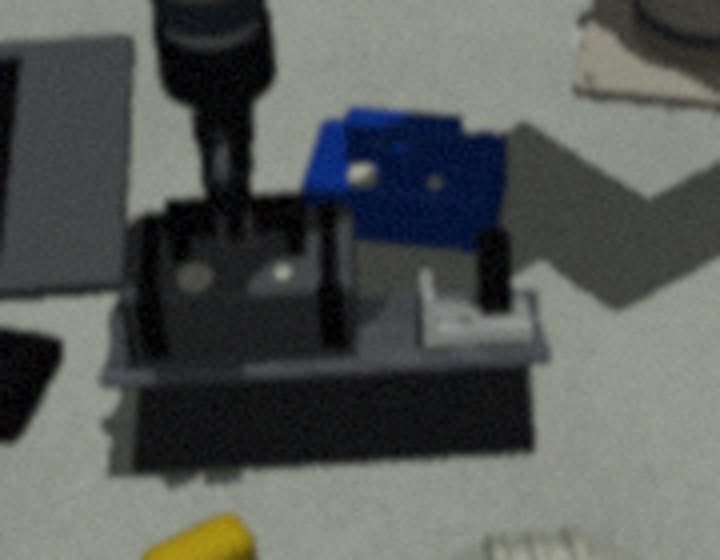

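The scene view shows the tester clear of the jaw, just above the deck. Lowering to contact.

Emit:
{"method": "jog_arm", "body": {"commands": [[[0,0,4,0],[0,0,3,0],[0,0,2,0],[0,0,0,0]]]}}

```text
t: 18.77
tcp_pos: [0.546, -0.2947, 0.183]
eef_rot: [[0.973, 0.231, -0.0], [0.231, -0.973, 0.0], [-0.0, -0.0, -1.0]]
force: [-0.1, 0.4, -4.8]
gripper_width: 0.0226
```

Emit:
{"method": "jog_arm", "body": {"commands": [[[0,0,1.5,0],[0,0,1,0],[0,0,0,0]]]}}

```text
t: 19.15
tcp_pos: [0.5461, -0.2948, 0.182]
eef_rot: [[0.973, 0.231, 0.001], [0.231, -0.973, -0.001], [0.001, 0.001, -1.0]]
force: [-4.5, 2.4, 5.1]
gripper_width: 0.0225
```

Contact is at TCP z 0.182, against 0.181 predicted. Now I tilt the tester in a controlled way, opening the fingers a little while following the arc about its uphill edge.

Emit:
{"method": "jog_arm", "body": {"commands": [[[-2,0,1,0],[-2,0,1,0],[0,0,0,0]]], "grip": 24.6, "newtons": 30}}

```text
t: 19.52
tcp_pos: [0.5419, -0.2959, 0.1789]
eef_rot: [[0.973, 0.231, -0.0], [0.231, -0.973, -0.0], [-0.0, 0.0, -1.0]]
force: [-4.8, -0.0, 4.1]
gripper_width: 0.0246
```

```bash
python3 snap.py wrist w10;python3 snap.py scene s10; python3 -c "
import cv2
a=cv2.imread('pics/s10.png');cv2.imwrite('pics/s10c.png',cv2.resize(a[120:260,150:330],None,fx=4,fy=4,interpolation=2))"
```

```text
19.575 [ 0.5419625  -0.29589285  0.17896251] [-4.97384517  0.28850307  4.0350791 ] 0.024513422221942586
19.625 [ 0.5420114  -0.2959017   0.17897713] [-5.33981667  0.39306356  4.16511429] 0.024798876449994872
```

View pics/w10.png

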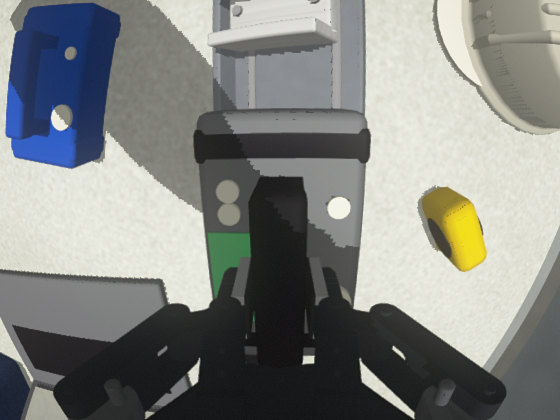

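View pics/s10c.png

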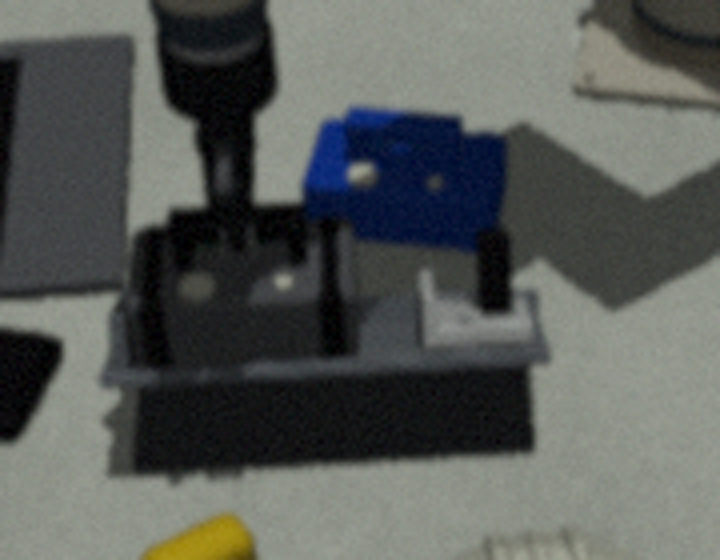

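The tester has started tilting with light forces and the bar is still captured at (280,260). Continuing.

Emit:
{"method": "jog_arm", "body": {"commands": [[[-2,0,1,0],[-2,0,1.2,0],[0,0,0,0]]], "grip": 25.8}}

```text
t: 20.0
tcp_pos: [0.5382, -0.2968, 0.1763]
eef_rot: [[0.973, 0.231, -0.0], [0.231, -0.973, 0.0], [-0.0, -0.0, -1.0]]
force: [-3.2, -0.6, -0.4]
gripper_width: 0.026
```

Emit:
{"method": "jog_arm", "body": {"commands": [[[-1.9,0,1.2,0],[-1.8,0,1.2,0],[0,0,0,0]]], "grip": 26.5}}

```text
t: 20.38
tcp_pos: [0.5346, -0.2975, 0.174]
eef_rot: [[0.973, 0.231, -0.0], [0.231, -0.973, 0.0], [-0.0, -0.0, -1.0]]
force: [-1.2, -0.1, -2.2]
gripper_width: 0.0266
```

Emit:
{"method": "jog_arm", "body": {"commands": [[[-1.9,0,1.2,0],[-1.8,0,1.3,0],[0,0,0,0]]], "grip": 27.2}}

```text
t: 20.75
tcp_pos: [0.5309, -0.2984, 0.1716]
eef_rot: [[0.973, 0.231, -0.0], [0.231, -0.973, 0.0], [-0.0, -0.0, -1.0]]
force: [-1.6, -1.3, -1.1]
gripper_width: 0.0273
```

```bash
python3 snap.py wrist w11;python3 snap.py scene s11; python3 -c "
import cv2
a=cv2.imread('pics/s11.png');cv2.imwrite('pics/s11c.png',cv2.resize(a[120:260,150:330],None,fx=4,fy=4,interpolation=2))"
```

```text
20.8 [ 0.53105541 -0.29837753  0.17167636] [-1.49075957 -0.60121502 -0.98395633] 0.02714921984374389
20.85 [ 0.53111499 -0.29833117  0.17170312] [-2.13028074 -1.07306924 -1.41465069] 0.02712140519735247
```

View pics/w11.png

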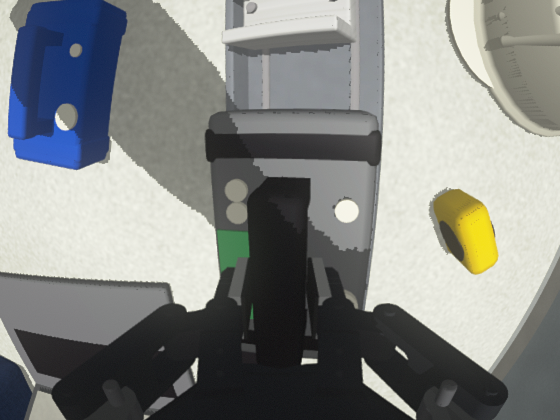

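View pics/s11c.png

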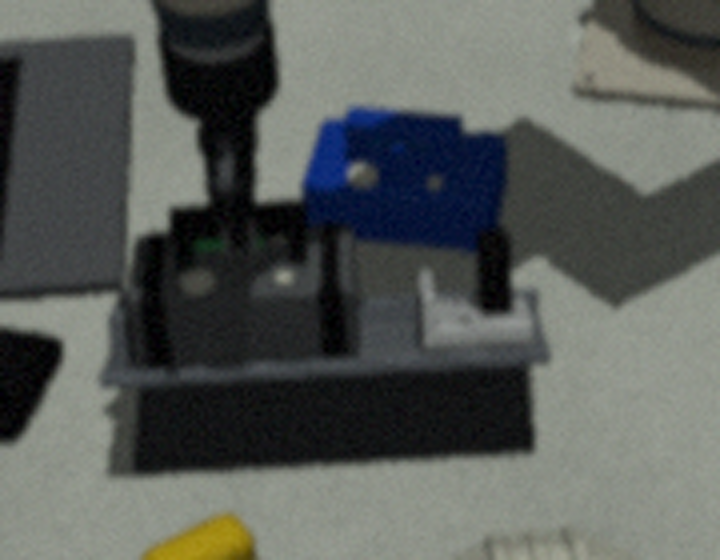

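Emit:
{"method": "jog_arm", "body": {"commands": [[[-1.8,0,1.3,0],[-1.7,0,1.5,0],[0,0,0,0]]], "grip": 27.8}}

```text
t: 21.22
tcp_pos: [0.5275, -0.2992, 0.1687]
eef_rot: [[0.973, 0.231, -0.0], [0.231, -0.973, 0.0], [-0.0, -0.0, -1.0]]
force: [-1.9, -1.1, -1.3]
gripper_width: 0.0279
```

Emit:
{"method": "jog_arm", "body": {"commands": [[[-1.8,0,1.4,0],[-1.7,0,1.5,0],[0,0,0,0]]], "grip": 28.4}}

```text
t: 21.6
tcp_pos: [0.5241, -0.3, 0.1659]
eef_rot: [[0.973, 0.231, -0.0], [0.231, -0.973, 0.0], [-0.0, -0.0, -1.0]]
force: [-2.0, -1.0, -1.1]
gripper_width: 0.0283
```

Emit:
{"method": "jog_arm", "body": {"commands": [[[-1.7,0,1.5,0],[-1.6,0,1.5,0],[0,0,0,0]]], "grip": 28.9}}

```text
t: 21.98
tcp_pos: [0.5209, -0.3008, 0.1628]
eef_rot: [[0.973, 0.231, -0.0], [0.231, -0.973, 0.0], [-0.0, -0.0, -1.0]]
force: [-2.5, -1.1, -0.5]
gripper_width: 0.0288
```

Emit:
{"method": "jog_arm", "body": {"commands": [[[-1.6,0,1.5,0],[-1.6,0,1.6,0],[0,0,0,0]]], "grip": 29.4}}

```text
t: 22.35
tcp_pos: [0.5178, -0.3015, 0.1597]
eef_rot: [[0.973, 0.231, -0.0], [0.231, -0.973, 0.0], [-0.0, -0.0, -1.0]]
force: [-2.9, -1.4, -1.8]
gripper_width: 0.0295
```

```bash
python3 snap.py wrist w12;python3 snap.py scene s12; python3 -c "
import cv2
a=cv2.imread('pics/s12.png');cv2.imwrite('pics/s12c.png',cv2.resize(a[120:260,150:330],None,fx=4,fy=4,interpolation=2))"
```

```text
22.4 [ 0.5178768  -0.30148658  0.15982234] [-2.36964242 -0.3344119  -1.22318092] 0.028914375120782737
22.45 [ 0.51794433 -0.30147419  0.15986523] [-1.89116527 -0.05941475 -1.84632096] 0.029176031642712423
```

View pics/w12.png

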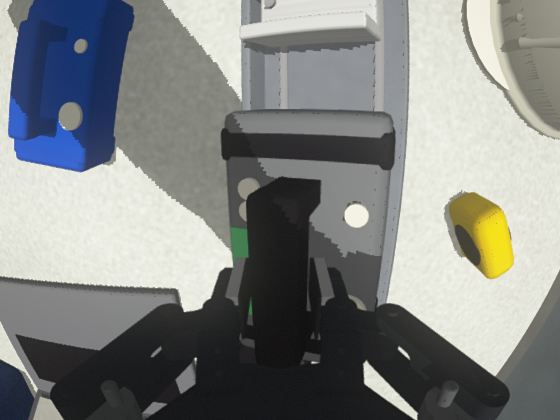

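View pics/s12c.png

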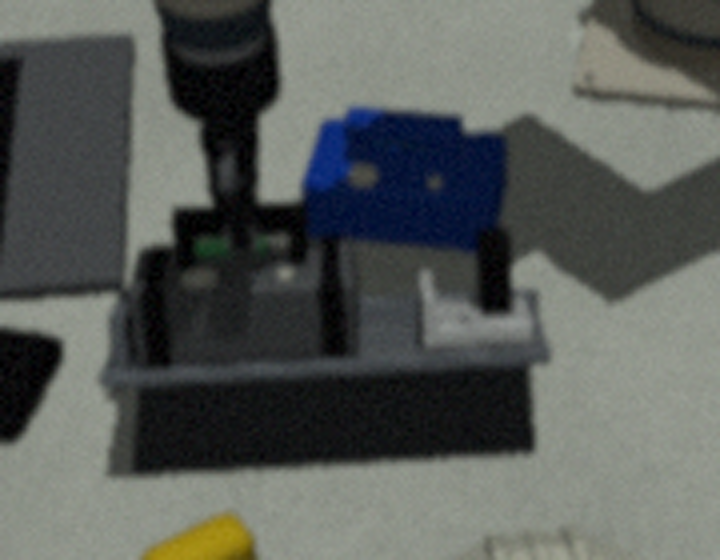

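Emit:
{"method": "jog_arm", "body": {"commands": [[[-1.5,0,1.7,0],[-1.5,0,1.7,0],[0,0,0,0]]], "grip": 29.8}}

```text
t: 22.82
tcp_pos: [0.5149, -0.3022, 0.1563]
eef_rot: [[0.973, 0.231, -0.0], [0.231, -0.973, 0.0], [-0.0, -0.0, -1.0]]
force: [-2.1, -0.1, -1.7]
gripper_width: 0.0298
```

Emit:
{"method": "jog_arm", "body": {"commands": [[[-1.5,0,1.7,0],[-1.4,0,1.7,0],[0,0,0,0]]], "grip": 30.2}}

```text
t: 23.2
tcp_pos: [0.5121, -0.3029, 0.1529]
eef_rot: [[0.973, 0.231, -0.0], [0.231, -0.973, 0.0], [-0.0, -0.0, -1.0]]
force: [-2.3, -0.1, -2.2]
gripper_width: 0.0303
```

Emit:
{"method": "jog_arm", "body": {"commands": [[[-1.4,0,1.7,0],[-1.3,0,1.7,0],[0,0,0,0]]], "grip": 30.6}}

```text
t: 23.58
tcp_pos: [0.5095, -0.3035, 0.1495]
eef_rot: [[0.973, 0.231, -0.0], [0.231, -0.973, 0.0], [-0.0, -0.0, -1.0]]
force: [-2.9, -0.3, -2.0]
gripper_width: 0.0303
```

```bash
python3 snap.py wrist w13;python3 snap.py scene s13; python3 -c "
import cv2
a=cv2.imread('pics/s13.png');cv2.imwrite('pics/s13c.png',cv2.resize(a[120:260,150:330],None,fx=4,fy=4,interpolation=2))"
```

```text
23.625 [ 0.50951962 -0.30348077  0.14962915] [-2.42412668 -0.93108153 -1.42185484] 0.030491912640841425
23.675 [ 0.5095759  -0.30346083  0.14966103] [-2.94680329 -1.37014338 -1.01277998] 0.03031061064785207
```

View pics/w13.png

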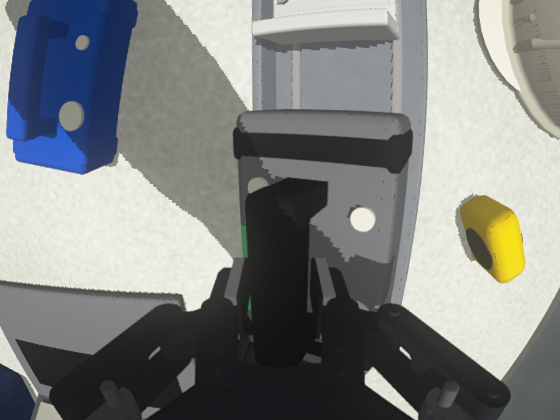

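View pics/s13c.png

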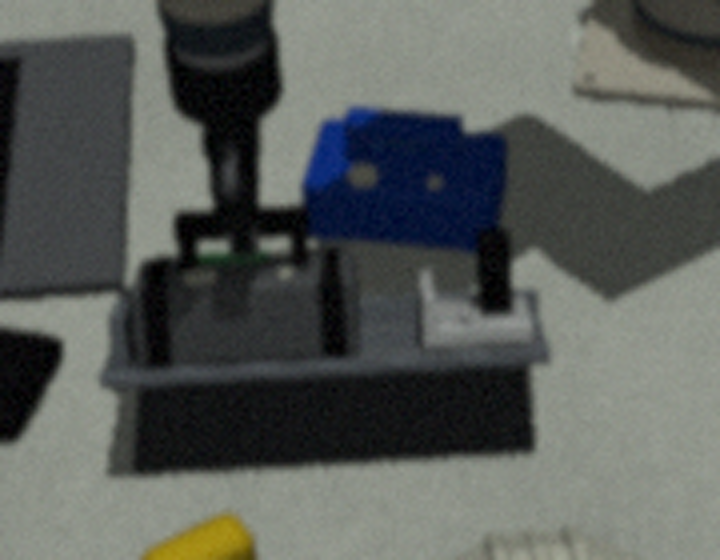

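Emit:
{"method": "jog_arm", "body": {"commands": [[[-1.4,0,1.7,0],[-1.2,0,1.7,0],[0,0,0,0]]], "grip": 31.2}}

```text
t: 24.05
tcp_pos: [0.507, -0.3041, 0.1462]
eef_rot: [[0.973, 0.231, -0.0], [0.231, -0.973, 0.0], [-0.0, -0.0, -1.0]]
force: [-2.8, 0.7, -1.9]
gripper_width: 0.0312
```

Emit:
{"method": "jog_arm", "body": {"commands": [[[-1.3,0,0.8,0],[-1.3,0,0.8,0],[0,0,0,0]]], "grip": 32}}

```text
t: 24.42
tcp_pos: [0.5045, -0.3047, 0.1447]
eef_rot: [[0.973, 0.231, 0.0], [0.231, -0.973, -0.0], [0.0, 0.0, -1.0]]
force: [-0.1, -0.9, -0.8]
gripper_width: 0.032
```

```bash
python3 snap.py wrist w14;python3 snap.py scene s14; python3 -c "
import cv2
a=cv2.imread('pics/s14.png');cv2.imwrite('pics/s14c.png',cv2.resize(a[120:260,150:330],None,fx=4,fy=4,interpolation=2))"
```

```text
24.475 [ 0.50453511 -0.30469485  0.14473231] [-0.10376764 -0.467891   -0.88932989] 0.032332259832080254
24.525 [ 0.50454998 -0.30468188  0.14469191] [-0.90306339  0.16326991  0.7447505 ] 0.03194608360081693
```

View pics/w14.png

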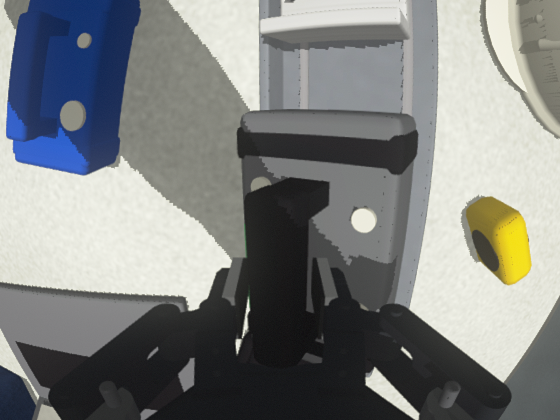

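View pics/s14c.png

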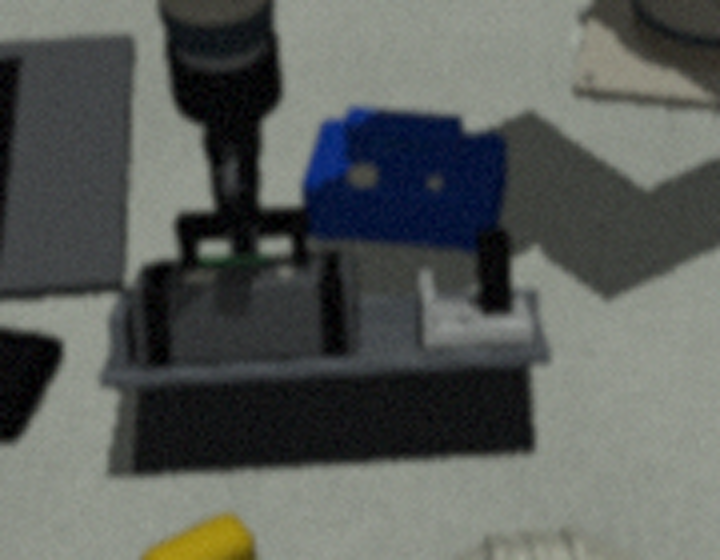

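The tester now lies at the deck's slope and the tool force is about zero. I nudge it down to the lip.

Emit:
{"method": "jog_arm", "body": {"commands": [[[-1.5,0,0.9,0],[-1.3,0,0.7,0],[0,0,0,0]]]}}

```text
t: 24.9
tcp_pos: [0.5017, -0.3053, 0.143]
eef_rot: [[0.973, 0.231, -0.0], [0.231, -0.973, 0.0], [0.0, -0.0, -1.0]]
force: [-0.2, -0.2, 0.2]
gripper_width: 0.0322
```

Emit:
{"method": "jog_arm", "body": {"commands": [[[-1.2,0,0.7,0],[-0.8,0,0.4,0],[0,0,0,0]]]}}

```text
t: 25.28
tcp_pos: [0.4998, -0.3058, 0.142]
eef_rot: [[0.973, 0.231, 0.0], [0.231, -0.973, 0.0], [0.0, -0.0, -1.0]]
force: [0.4, 1.0, 0.3]
gripper_width: 0.0318
```

Emit:
{"method": "jog_arm", "body": {"commands": [[[-1,0,0.5,0],[-1,0,0.5,0],[0,0,0,0]]]}}

```text
t: 25.65
tcp_pos: [0.4981, -0.3063, 0.1412]
eef_rot: [[0.973, 0.231, 0.001], [0.231, -0.973, -0.0], [0.001, 0.0, -1.0]]
force: [2.5, 0.7, 2.2]
gripper_width: 0.0321
```

```bash
python3 snap.py wrist w15;python3 snap.py scene s15; python3 -c "
import cv2
a=cv2.imread('pics/w15.png');cv2.imwrite('pics/w15c.png',cv2.resize(a[100:400,150:450],(800,800))[:600])
a=cv2.imread('pics/s15.png');cv2.imwrite('pics/s15c.png',cv2.resize(a[120:260,150:330],None,fx=4,fy=4,interpolation=2))"
```

```text
25.7 [ 0.49813823 -0.30629938  0.14116609] [2.5139116  0.59106291 2.16145653] 0.03212422039334577
25.75 [ 0.49810359 -0.30629672  0.14113337] [2.76073462 0.59319708 1.76681155] 0.0322165320002394
```

View pics/w15c.png

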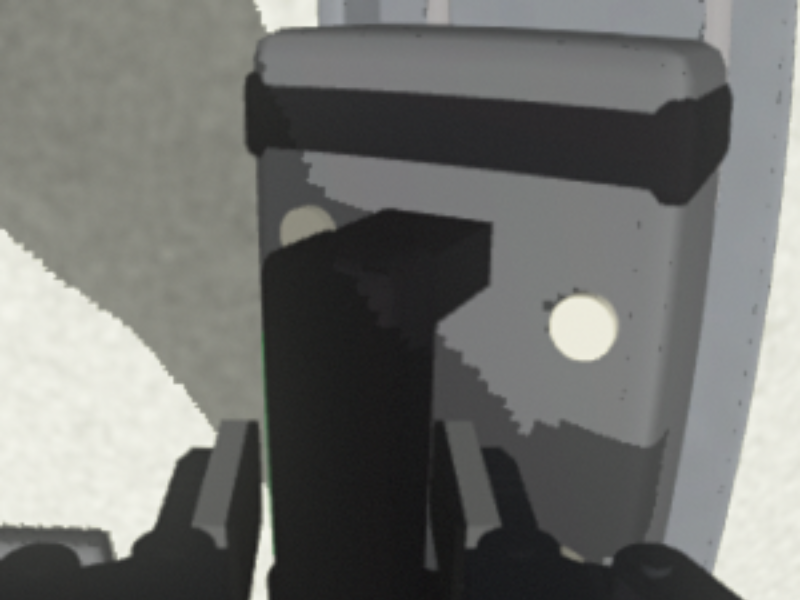

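View pics/s15c.png

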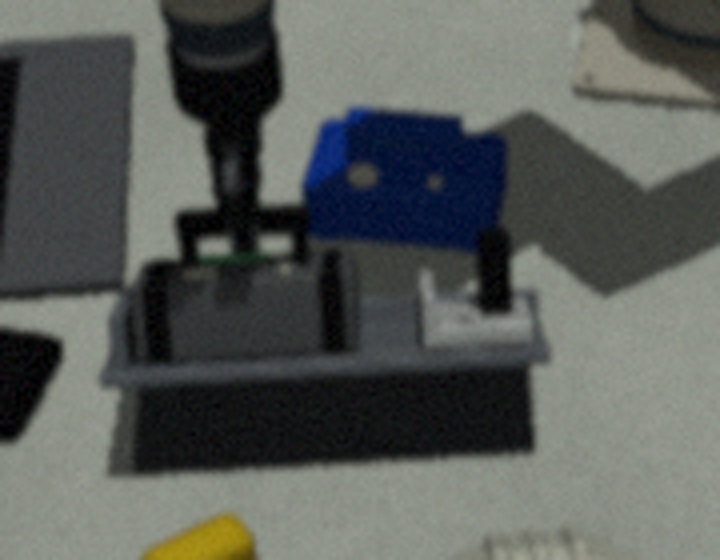

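Emit:
{"method": "jog_arm", "body": {"commands": [[[-1,0,0.5,0],[-0.5,0,0.3,0],[0,0,0,0]]]}}

```text
t: 26.12
tcp_pos: [0.4964, -0.3066, 0.1401]
eef_rot: [[0.973, 0.231, -0.0], [0.231, -0.973, 0.0], [-0.0, -0.0, -1.0]]
force: [1.3, 1.2, 0.3]
gripper_width: 0.0319
```

Emit:
{"method": "jog_arm", "body": {"commands": [[[-1,0,0.6,0],[-0.7,0,0.4,0],[0,0,0,0]]]}}

```text
t: 26.5
tcp_pos: [0.4947, -0.307, 0.1391]
eef_rot: [[0.973, 0.231, -0.0], [0.231, -0.973, 0.0], [-0.0, -0.0, -1.0]]
force: [2.8, 0.7, 0.9]
gripper_width: 0.032
```

```bash
python3 snap.py wrist w16;python3 snap.py top t16
python3 - <<'E'
from h import *
from cell import *
a=cv2.imread('pics/w16.png');cv2.imwrite('pics/w16c.png',cv2.resize(a[100:400,150:450],(800,800))[:600])
d=dict(np.load('pics/w16.npz'))
p=np.array([.535,-.242,.232])
for y in (-57,-60):
  X=np.array([[x,y+yy,z] for x,yy,z in [(-45,80,60),(45,80,60),(45,80,0),(45,-80,60),(-12,48,102),(12,48,102),(12,48,82)]])
  u=proj(d,crad(p,X/1e3),True);print(y,((u-[150,100])*8/3).round().tolist())
E
```

```text
26.55 [ 0.4947441  -0.30695716  0.13912077] [2.12361122 0.30162366 0.98636323] 0.03198369371517592
26.6 [ 0.49474156 -0.3069783   0.13911092] [2.28338519 0.02323909 0.5556639 ] 0.03248183417236866
-57 [[275.0, 38.0], [736.0, 65.0], [756.0, 56.0], [610.0, 768.0], [302.0, 264.0], [447.0, 290.0], [497.0, 255.0]]
-60 [[276.0, 53.0], [735.0, 83.0], [755.0, 69.0], [608.0, 775.0], [302.0, 283.0], [446.0, 310.0], [496.0, 273.0]]
```

View pics/w16c.png

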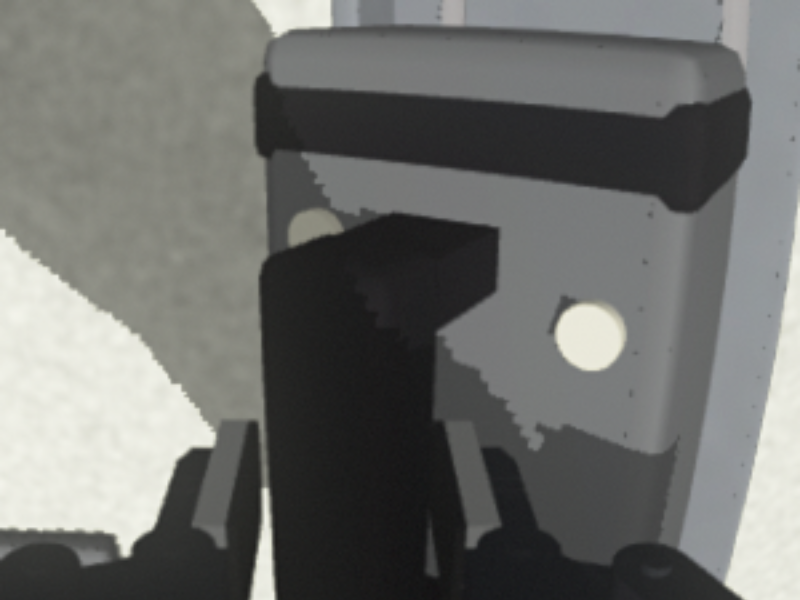

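The bar's top corner has moved robot-ward of the model while the case has not. My pushing is tipping the tester over the lip, so it was already seated there. I back off gently the way I came.

Emit:
{"method": "jog_arm", "body": {"commands": [[[0.7,0,-0.4,0],[1,0,-0.6,0],[0.7,0,-0.4,0],[0.8,0,-0.4,0],[1,0,-0.5,0],[1,0,-0.5,0],[0,0,0,0]]]}}

```text
t: 27.48
tcp_pos: [0.4998, -0.3058, 0.1421]
eef_rot: [[0.973, 0.231, -0.0], [0.231, -0.973, -0.0], [-0.0, 0.0, -1.0]]
force: [0.7, -0.3, -0.8]
gripper_width: 0.032
```

```bash
cat > ov.py <<'E'
import sys
from h import *
n=sys.argv[1]; y=float(sys.argv[2]); fish=n[0]=='w'
d=dict(np.load(f'pics/{n}.npz'));p=np.array([.535,-.242,.232])
im=cv2.imread(f'pics/{n}.png')
x0,y0,x1,y1,f=(150,90,450,310,2.6) if fish else (150,120,330,260,4.4)
if n[0]=='t': x0,y0,x1,y1,f=270,160,430,260,4.8
im=cv2.resize(im[y0:y1,x0:x1],None,fx=f,fy=f,interpolation=2)
def line(P,col):
    P=np.array(P,float);m=np.concatenate([np.linspace(a,b,12) for a,b in zip(P,P[1:])])
    u=(proj(d,crad(p,m/1e3),fish)-[x0,y0]+.5)*f
    cv2.polylines(im,[np.round(u).astype(int)],False,col,1,cv2.LINE_AA)
def bx(xa,xb,ya,yb,za,zb,col):
    for z in(za,zb): line([[xa,ya,z],[xb,ya,z],[xb,yb,z],[xa,yb,z],[xa,ya,z]],col)
bx(-45,45,y-80,y+80,0,60,(0,0,255)); bx(-12,12,y-48,y+48,82,102,(255,255,0))
bx(-60,-45,-160,160,0,20,(0,255,0)); bx(-45,45,-150,-140,0,40,(255,0,255))
cv2.imwrite(f'pics/{n}o.png',im)
E
python3 snap.py wrist w17; python3 ov.py w17 -57;python3 ov.py w14 -57
```

```text
27.525 [ 0.49979404 -0.30584661  0.14206338] [ 0.67737942 -0.18920019  0.15803364] 0.03198486941572473
```

View pics/w17o.png

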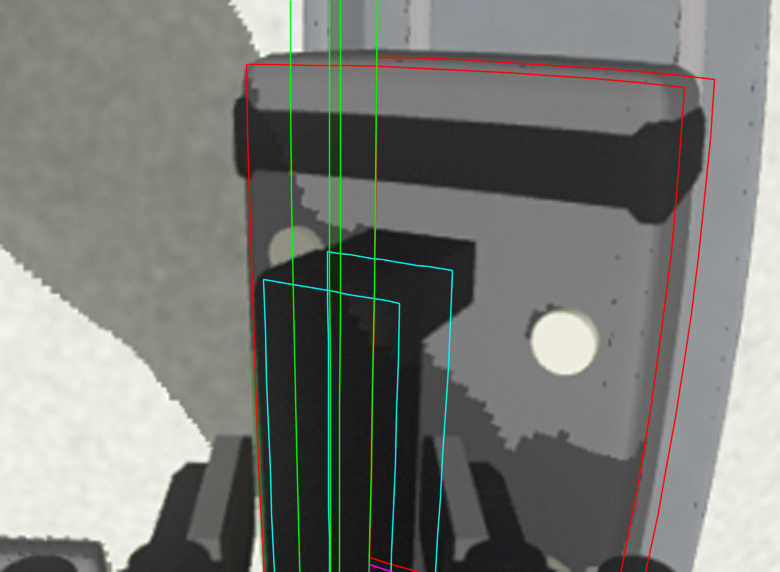

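View pics/w14o.png

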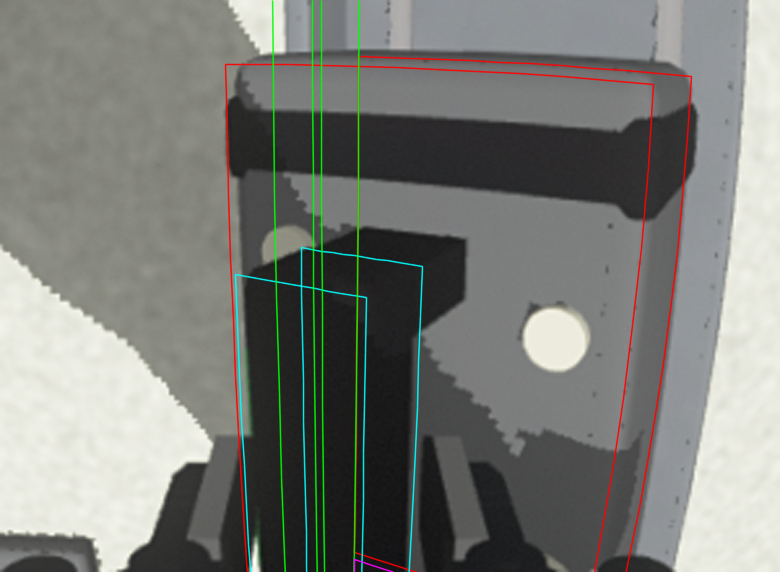

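Emit:
{"method": "jog_arm", "body": {"commands": [[[1,0,-0.5,0],[0.8,0,-0.4,0],[0,0,0,0]]]}}

```text
t: 27.9
tcp_pos: [0.5012, -0.3054, 0.1427]
eef_rot: [[0.973, 0.231, -0.001], [0.231, -0.973, -0.0], [-0.001, -0.0, -1.0]]
force: [-3.4, -1.0, -0.8]
gripper_width: 0.0321
```

Emit:
{"method": "jog_arm", "body": {"commands": [[[0,0,0,0],[0,0,0,0],[0,0,0,0]]], "grip": 38}}

```text
t: 28.28
tcp_pos: [0.5018, -0.3053, 0.143]
eef_rot: [[0.973, 0.231, 0.0], [0.231, -0.973, -0.0], [0.0, 0.0, -1.0]]
force: [0.4, 0.3, 0.4]
gripper_width: 0.038
```

```bash
python3 snap.py wrist w18; python3 ov.py w18 -55
```

```text
28.325 [ 0.50171854 -0.30533957  0.14294856] [-0.27094407 -0.04273784 -0.34184946] 0.03816054497844718
```

View pics/w18o.png

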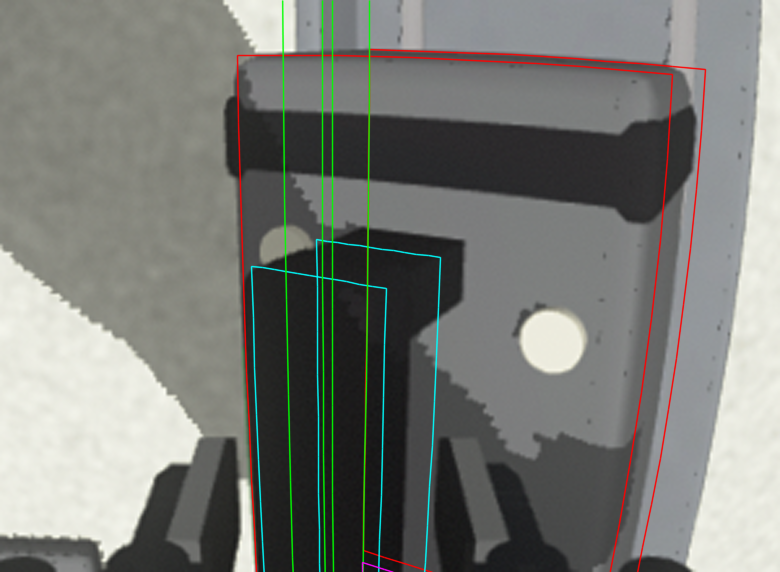

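Emit:
{"method": "jog_arm", "body": {"commands": [[[0,0,-5,0],[0,0,-10,0],[0,0,-20,0],[0,0,-40,0],[0,0,-50,0],[0,0,-40,0],[0,0,-25,0],[10,-40,0,0],[10,-50,0,0],[0,-50,0,0],[0,-39,0,0],[0,0,0,0]]]}}

```text
t: 29.82
tcp_pos: [0.479, -0.1243, 0.3346]
eef_rot: [[0.972, 0.234, 0.002], [0.234, -0.972, -0.001], [0.002, 0.001, -1.0]]
force: [0.6, -0.3, -0.8]
gripper_width: 0.038
```

Emit:
{"method": "jog_arm", "body": {"commands": [[[0,0,0,0.11],[0,0,0,0.17],[0,0,0,0.18],[0,0,0,0.18],[0,0,0,0.18],[0,0,0,0.18],[0,0,0,0.18],[0,0,0,0.17],[0,0,0,0.13],[0,0,0,0.091],[0,0,0,0]]], "grip": 50}}

```text
t: 31.2
tcp_pos: [0.48, -0.1272, 0.3332]
eef_rot: [[0.231, -0.973, 0.0], [-0.973, -0.231, -0.0], [0.0, -0.0, -1.0]]
force: [-0.9, 0.0, -0.4]
gripper_width: 0.0499
```

```bash
python3 snap.py wrist w19;python3 snap.py scene s19; python3 ov.py w19 -55;python3 ov.py s19 -55;python3 - <<'E'
from h import *
from cell import *
st=get_state();print(plan([.4796,-.1263,.109],.230-np.pi/2,st),st['q'])
E
```

```text
31.25 [ 0.47992788 -0.1271582   0.33313596] [-0.47239368 -0.44396798  0.31862944] 0.04996576069422639
31.3 [ 0.47986043 -0.12702617  0.33307254] [-0.51074072  0.46772569  0.02009793] 0.05038444188414342
(array([-8.000e-01,  1.000e-01,  2.241e+02]), np.float64(0.004)) [-4.27944859e-01  1.55563423e-01  1.43095697e-01  1.55810494e+00
 -9.51747222e-05  2.47916056e+00]
```

View pics/w19.png

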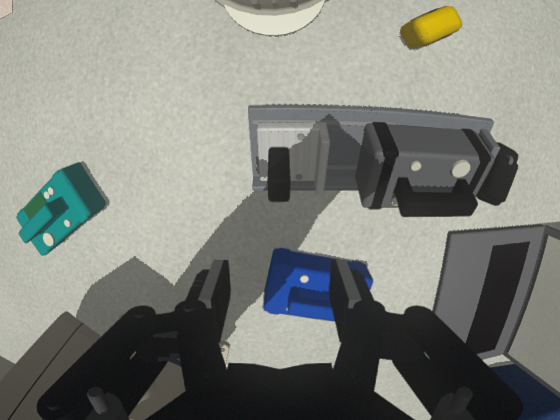

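View pics/s19o.png

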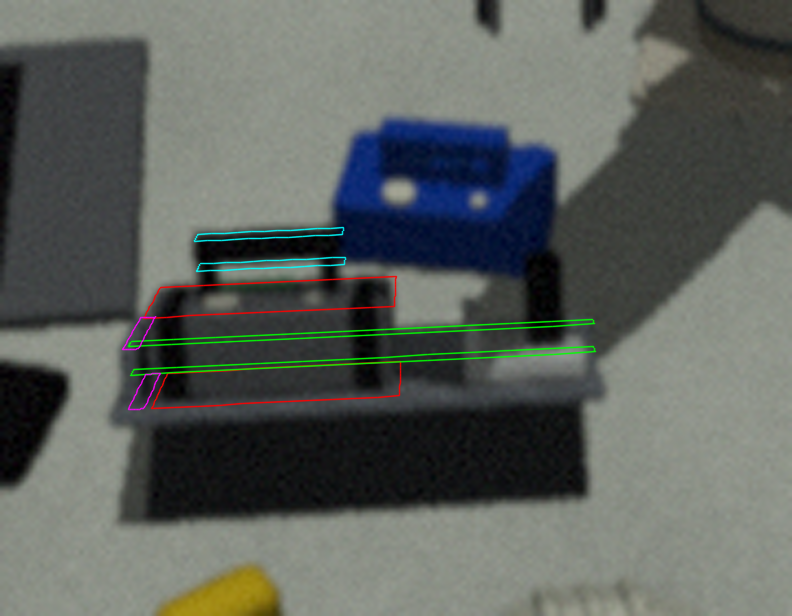

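The wrist view shows the tester lying at (425,165) in the cradle between the jaw and the open clamp, and the scene overlay agrees within a couple of pixels. Checking the wrist overlay.

```bash
sed -i 's/^x0,y0,x1,y1,f=(150,90,450,310,2.6)/x0,y0,x1,y1,f=(235,90,535,230,2.6) if len(sys.argv)>3 else (150,90,450,310,2.6)/' ov.py; python3 ov.py w19 -55 1
```

```text
(no output)
```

View pics/w19o.png

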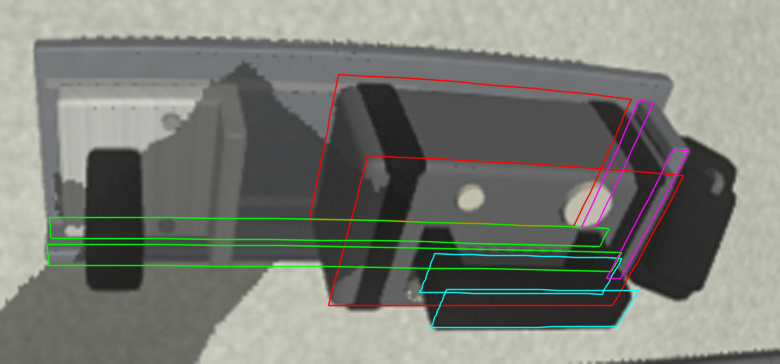

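Emit:
{"method": "jog_arm", "body": {"commands": [[[-1,0,20,0],[0,0,40,0],[0,0,50,0],[0,0,50,0],[0,0,30,0],[0,0,18,0],[0,0,10,0],[0,0,6,0],[0,0,0,0]]]}}

```text
t: 32.42
tcp_pos: [0.4797, -0.1257, 0.1091]
eef_rot: [[0.231, -0.973, 0.0], [-0.973, -0.231, -0.0], [0.0, -0.0, -1.0]]
force: [-0.5, 0.7, -0.0]
gripper_width: 0.0501
```

Emit:
{"method": "jog_arm", "body": {"commands": [[[0,0,0,0],[0,0,0,0],[0,0,0,0],[0,0,0,0],[0,0,0,0]]], "grip": 15, "newtons": 40}}

```text
t: 33.05
tcp_pos: [0.48, -0.1262, 0.1096]
eef_rot: [[0.231, -0.973, 0.001], [-0.973, -0.231, -0.001], [0.002, -0.001, -1.0]]
force: [-0.8, -4.4, 5.9]
gripper_width: 0.0233
```

Emit:
{"method": "jog_arm", "body": {"commands": [[[4,0,0,0],[7,0,0,0],[8,0,0,0],[8,0,0,0],[6,0,0,0],[4,0,0,0],[2,0,0,0],[0,0,0,0]]]}}

```text
t: 34.05
tcp_pos: [0.489, -0.1633, 0.1097]
eef_rot: [[0.231, -0.973, 0.001], [-0.973, -0.231, 0.0], [-0.0, -0.002, -1.0]]
force: [0.2, 1.1, 7.0]
gripper_width: 0.0237
```

Slid 38 mm. Slow closing now.

Emit:
{"method": "jog_arm", "body": {"commands": [[[1.5,0,0,0],[1.5,0,0,0],[1.5,0,0,0],[1.5,0,0,0],[0,0,0,0]]]}}

```text
t: 34.67
tcp_pos: [0.4903, -0.169, 0.1097]
eef_rot: [[0.231, -0.973, 0.002], [-0.973, -0.231, 0.001], [-0.0, -0.002, -1.0]]
force: [-0.7, 1.9, 8.0]
gripper_width: 0.0233
```

Emit:
{"method": "jog_arm", "body": {"commands": [[[1.2,0,0,0],[1.2,0,0,0],[1.2,0,0,0],[0,0,0,0]]]}}

```text
t: 35.17
tcp_pos: [0.4909, -0.1716, 0.1097]
eef_rot: [[0.232, -0.973, 0.001], [-0.973, -0.232, 0.002], [-0.002, -0.002, -1.0]]
force: [-1.5, 6.4, 9.7]
gripper_width: 0.024
```

Emit:
{"method": "jog_arm", "body": {"commands": [[[1,0,0,0],[1,0,0,0],[0,0,0,0]]]}}

```text
t: 35.55
tcp_pos: [0.4914, -0.1734, 0.1096]
eef_rot: [[0.232, -0.973, 0.001], [-0.973, -0.232, 0.002], [-0.002, -0.002, -1.0]]
force: [-0.8, 7.4, 10.0]
gripper_width: 0.0237
```

Emit:
{"method": "jog_arm", "body": {"commands": [[[1,0,0,0],[0.5,0,0,0],[0,0,0,0]]]}}

```text
t: 35.92
tcp_pos: [0.4917, -0.1749, 0.1097]
eef_rot: [[0.232, -0.973, 0.001], [-0.973, -0.232, 0.002], [-0.002, -0.002, -1.0]]
force: [-1.3, 8.1, 9.9]
gripper_width: 0.0235
```

Emit:
{"method": "jog_arm", "body": {"commands": [[[0.7,0,0,0],[0.5,0,0,0],[0,0,0,0]]]}}

```text
t: 36.3
tcp_pos: [0.4917, -0.1749, 0.1097]
eef_rot: [[0.232, -0.973, 0.001], [-0.973, -0.232, 0.004], [-0.004, -0.002, -1.0]]
force: [-1.6, 15.0, 13.0]
gripper_width: 0.0233
```

It stopped firmly with the force rising to 15 N at a slide of about 50 mm. Checking before letting go.

```bash
python3 snap.py wrist w20;python3 snap.py scene s20; python3 ov.py s20 -60
```

```text
36.35 [ 0.49171183 -0.1748599   0.10966135] [-1.45295205 13.28392836 13.15836606] 0.023560539870763498
36.4 [ 0.49173147 -0.17489148  0.10967665] [-2.38236169 14.83680217 12.38271353] 0.023498970963065753
```

View pics/w20.png

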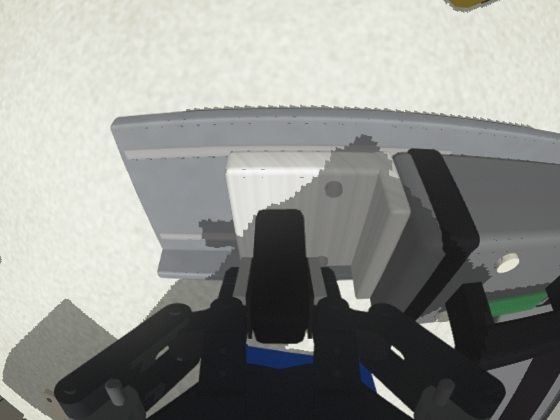

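View pics/s20o.png

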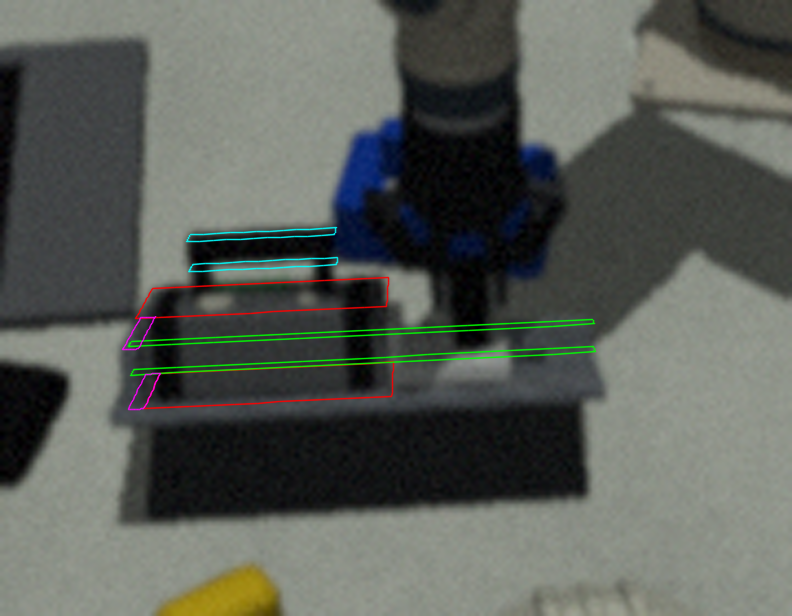

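Emit:
{"method": "jog_arm", "body": {"commands": [[[-0.7,0,0,0],[0,0,0,0]]]}}

```text
t: 36.65
tcp_pos: [0.4918, -0.1749, 0.1097]
eef_rot: [[0.232, -0.973, 0.001], [-0.973, -0.232, 0.003], [-0.003, -0.002, -1.0]]
force: [-1.3, 11.3, 10.0]
gripper_width: 0.0236
```

Emit:
{"method": "jog_arm", "body": {"commands": [[[0,0,0,0],[0,0,0,0],[0,0,0,0],[0,0,-10,0],[0,0,-30,0],[0,0,-50,0],[0,0,-50,0],[0,0,-40,0],[0,0,-30,0],[0,0,-10,0],[0,0,0,0]]], "grip": 48}}

```text
t: 38.02
tcp_pos: [0.4917, -0.1769, 0.3288]
eef_rot: [[0.231, -0.973, 0.0], [-0.973, -0.231, -0.0], [0.0, -0.0, -1.0]]
force: [-0.2, -0.2, -0.8]
gripper_width: 0.0482
```

```bash
python3 snap.py wrist w21;python3 snap.py scene s21;python3 snap.py top t21; python3 ov.py w21 -60 1
```

```text
38.075 [ 0.49150537 -0.17675536  0.32801262] [ 0.07774074  0.57611102 -0.23495258] 0.04766830229020673
38.125 [ 0.49138377 -0.17666011  0.32764009] [-0.5498059  -0.00260617  0.11368697] 0.048123634244704325
38.175 [ 0.49134585 -0.1766256   0.32758975] [ 0.33768989  0.14441916 -0.20362772] 0.047858672042413244
```

View pics/w21o.png

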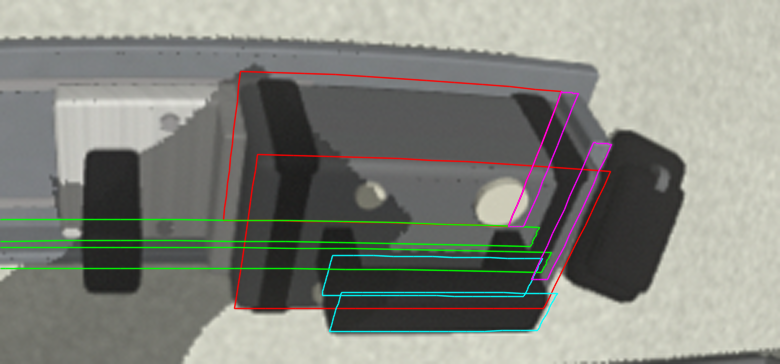

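View pics/s21.png

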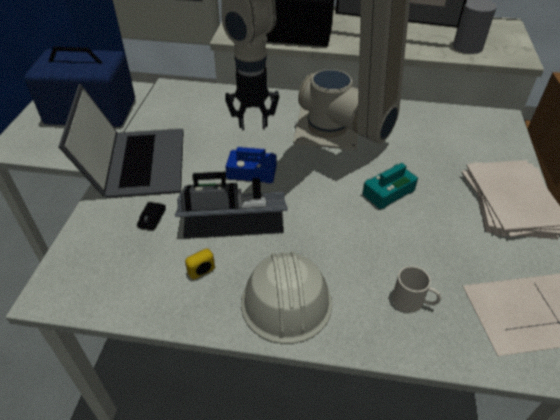

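View pics/w21.png

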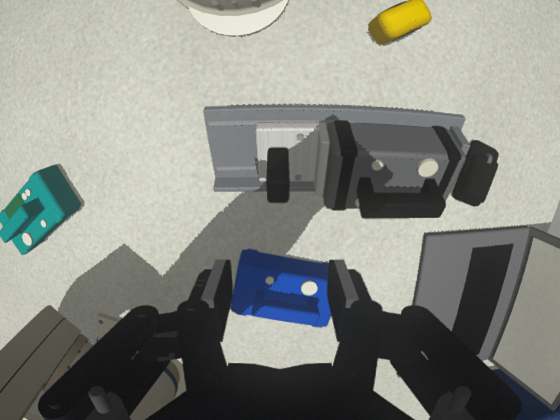

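The last views show the tester flat in the cradle at wrist (390,165), with the clamp plate against its left end at (325,160) and the jaw at its right. The overlay fits to about 2 mm, and the mug, hat, tape, mouse and both look-alikes are where they were.

```bash
python3 -c "
from cell import *
print(sign_off())"
```

```text
the job is handed in; nothing more can be done
None
```

The tester is put away in the cradle and the job is handed in at about 38 s of the 69 s allowed.

- **Clamp opened:** I slid it about 82 mm to its stop, which I felt as a firm 17 N.
- **Tester placed:** I carried the grey tester by its handle and rested its uphill edge on the deck. The gripper cannot tilt, so I laid the tester down by opening the fingers a little at a time while following the arc. It did not drop.
- **Clamp closed:** I slid it back about 50 mm until it stopped firmly at about 15 N, then let go and withdrew.

**One slip:** while nudging the tester down to the lip I pushed too far, and it began to tip slightly over the lip. I saw this in the overlay and backed off gently. It then matched the seated position again.

**Last checks:**
- The tester lies flat against the lip, between the end jaw and the clamp, within about 2 mm of the expected seated position.
- The force on the arm is zero.
- The other things on the desk showed no visible movement in the scene picture.
- No check failed at the end.

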